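# Stack the test tray and bolt it with the reach hook

### The job

Set the loose test tray squarely on the tray in the dock, its flange towards the bolt, so that all four corner lugs drop into their sockets, and let go of it. Then take the hooked rod, reach in under the clear canopy and pull the bolt fully home over the tray's flange with the hook, never touching the bolt with the gripper or arm. Lay the rod back in both notches of its rest as it lay before, and leave the other things on the desk where they are.

Things in the scene. Friction and masses are not known exactly. Their poses are not given: they have to be found in the camera images.
- dock: Tray dock, fixed, elsewhere each time. Origin on the table under the centre of its lower tray; +x to the bolt and canopy, z up. Lower tray: white, open, 130 (x) by 160 (y) mm, rim at z 45, a 17 x 17 socket 13 deep in each corner, centres (+-52.5, +-67.5). Seated on it, the upper tray's centre point is at dock (0, 0, 95 mm), x axes alike.
- bow (a point): Middle of the top of the dock's carry bow: a level steel bar along dock y, 10 mm thick, at dock x -105 mm, top at z 215 mm, with a post at each end (y +-93 mm), in front of the lower tray. Axes as the dock.
- canopy (a point): Middle of the front lower edge of the dock's clear canopy with steel rim, at dock (105, 0, 213 mm). The canopy covers dock x 105 to 235, y +-110, z 213 to 223 mm on four 8 mm posts at x 111 and 231, y +-103; open all round below. The bolt is under it. Axes as the dock.
- bolt (a joint): Bolt travel in m along the dock's -x: 0 drawn back, 0.035 fully home at its stop; starts at 0 to 0.006, takes about 2.5 N, stays where left. Its flat bar (24 mm wide, dock z 58 to 68 mm) has its front end at dock x 108 mm minus the travel; home, it lies over the seated upper tray's flange. A tray not fully down blocks it.
- tab (a point): Upright steel tab on the bolt for the hook to pull: 40 mm wide (dock y +-20), 6 mm thick, 32 mm high, axes as the dock. This point is its centre, at dock z 84 mm and dock x 165 mm minus the bolt's travel; top at dock z 100 mm. Behind it, a guide strap at dock x 208 to 220 reaches z 74 mm.
- tray_center (a point): Centre of the upper tray (white, loose, about 0.35 kg, 130 along its x by 160 mm along its y), 60 mm above its lugs' feet; it starts standing on them. Heights over the feet: lugs 0 to 10 (13 mm thick, tapered, at (+-52.5, +-67.5)), floor underside 10, walls to 55. At its +x end a flange sticks out to x 85, y +-60, height 14 to 20: it goes to the bolt's side.
- tray_bar (a point): Centre of the upper tray's carrying bar, 53 mm above the tray's centre: a level bar along tray x, 100 mm long, 24 mm wide (y), 14 mm thick, on an upright at each end; 51 mm free under it above the walls. Grip it across its width. Axes as the tray.
- tray_flange (a point): Middle of the rear end of the upper tray's flange, on top: at tray x 85, y 0 mm, 20 mm above the lugs' feet. When seated at dock (85, 0, 55 mm). Axes as the tray.
- rod_grip (a point): Hooked rod (loose, about 0.16 kg): centre of its grey square handle, 110 mm long, 18 x 18 mm. x along the rod to the hook, z opposite to the hook. A 7 mm steel shaft runs along +x to 250 mm from here; there a 7 mm leg turns square off along -z, centre line 35 mm long plus a 3.5 mm round end. Mass centre about 30 mm towards the hook.
- rest: Low fixed rest where the rod lies level, hook down; elsewhere each time. Origin on the table, x along the rod to the hook. Base x -70 to 150, y +-35, 8 mm thick; two notched supports 10 mm thick: at x -43 for the handle (26 wide, floor z 51), at x 120 for the shaft (16 wide, floor z 56.5); flared tops 28 mm over the floors. Handle centre lies within 8 mm of (0, 0, 60 mm).

How it is judged:
On the way, in this order (a step that is already met when the one before it is completed fails the run):
1. the upper tray is seated in the sockets and let go (x of tray_flange in the frame of dock above 0.075 m and x of tray_center in the frame of dock between -0.004 and 0.004 m and y of tray_center in the frame of dock between -0.004 and 0.004 m and z of tray_center in the frame of dock between 0.091 and 0.099 m and angle between tray_center's own z axis and vertical below 0.05 rad and angle between the x axis of tray_center and the x axis of dock, either way round below 0.06 rad and contact force between the fingers and tray below 0.2 N), for 0.2 s.
2. the rod is pulling the bolt towards home (value of joint bolt above 0.01 m and contact force between rod and bolt above 0.2 N), for 0.04 s.
3. the bolt is fully home (value of joint bolt above 0.031 m), for 0.2 s.
At the end, for the whole second after the job is handed in: Tray seated (4 mm each way and in height, tilt 0.05 rad, turned under 0.06 rad), bolt at 31 mm or more of 35, rod at rest in its rest (handle centre within 30 mm along, 9 mm across, 8 mm in height of its place, turned under 0.08 rad, hook down) (x of tray_flange in the frame of dock above 0.075 m and x of tray_center in the frame of dock between -0.004 and 0.004 m and y of tray_center in the frame of dock between -0.004 and 0.004 m and z of tray_center in the frame of dock between 0.091 and 0.099 m and angle between tray_center's own z axis and vertical below 0.05 rad and angle between the x axis of tray_center and the x axis of dock, either way round below 0.06 rad and value of joint bolt above 0.031 m and x of rod_grip in the frame of rest between -0.03 and 0.03 m and y of rod_grip in the frame of rest between -0.009 and 0.009 m and z of rod_grip in the frame of rest between 0.052 and 0.068 m and angle between the x axis of rod_grip and the x axis of rest, either way round below 0.08 rad and angle between rod_grip's own z axis and vertical below 0.3 rad and linear speed of each of tray, rod below 0.02 m/s); the robot touches nothing.
It fails at once if the gripper or arm touches the bolt (contact force between any of the fingers, the arm and bolt above 0.5 N).
It fails at once if a bystander is moved more than 30 mm (distance of any of reagent, kit, pen, gloves, wipes, spray, dish from where it was at the start of the episode above 0.03 m).
It also fails if it takes over 72 s, if anything falls off the work surface, if the arm or the gripper's body presses on something with over 40 N, if the wrist force passes 120 N, or if a joint passes its speed limit or range.

### The arm

A 6-joint arm with a two-finger parallel gripper is mounted at the origin on the work surface. World frame = base frame: x ahead of the robot, y to its left, z up, the work surface at z = 0. Lengths are in m, angles in rad, forces in N, time in s.
With the tool pointing down it reaches from about 0.325 to 0.9 m from the base axis. Payload 6.1 kg.
Tool frame: the origin (TCP) lies midway between the tips of the shut fingers; the grasp point (between the pads) lies 19 mm behind it; x points along the fingers, z is the direction in which the jaws open and shut, and the axes are right-handed (so a half turn about x gives the same grasp; the last joint's range is limited). The gripper opens to 85 mm and grips with 20 to 120 N. Pads are 22 mm wide; open, the fingers measure 114 mm over their backs; the gripper's body (76 mm by 85 mm) begins 54 mm behind the grasp point. The pads swing forward as they close: fully open they stand 13 mm farther back than shut.
Start: joints at [1.128, 0.22, 1.526, -0, 1.395, -0.126], TCP at [0.195, 0.594, 0.231] pointing down, gripper open.
Joint ranges: [-2.98, 2.98], [-0.91, 2.08], [0.09, 2.57], [-1.24, 4.39], [0.2, 2.65], [-2.68, 2.68]. Speed limits (rad/s): [2.57, 2.57, 3.01, 3.14, 3.14, 3.14].

### API

Orientations are given as a rotation vector (axis times angle).
In Python, from rig import ctrl gives the robot as it stands.
- The arm moves only by the tool move_arm, never from a script. Its argument "moves" is a list of rows, each a list of 3 entries, a list of its own where there are three numbers: the shift along the tool's x, y, z in m, then the turn, a rotation vector about the tool's x, y, z in rad, then the gripper's target within -1 to 1 (shut at 1, half-way at 0, fully open at -1). A call has 1 to 12 rows; each row shifts and turns the pose as measured when the row begins, along the tool's axes as they then stand; what a row does not reach is not made up. A row lasts 1/8 s, in which the tool goes at most 62.5 mm and 10.7 degrees, less where a joint would pass 70% of its speed; a pose out of reach is approached as far as the arm can. A call with a gripper value outside its range is refused whole. The fingers move at their own pace and stop on an object; "force" is the grip in N (left out, the last holds). Time passes only in rows, so rows that do not move let the fingers close. It gives the time, the measured TCP pose, the force and the opening at its end, in the units of the state.
- ctrl.observe(): the state, without advancing time (a new reading comes with each control period).
- ctrl.capture(name): name is "scene" or "top" or "wrist"; returns a dict with "frame" (480x640x3 uint8, red, green, blue), "depth" (480x640 float32, m along the optical axis (not along the pixel's ray), 0 where there is no reading), "fx", "fy", "cx", "cy" (pixels), "view" (4x4, takes a point from world to camera coordinates); the wrist camera has in their place "mount" (4x4, takes a point from camera to tool coordinates, whose origin is the TCP and whose axes are the tool frame's). Camera axes: x right, y down, z forward; pixel columns grow to the right and rows downward; lengths in m; the calibration is good to about 2 mm. The wrist camera is an equidistant fisheye: a pixel r from the principal point sees the ray r / f radians off the axis. A picture is of the moment at which its call begins: read the wrist's pose just before it.
- ctrl.hand_in(): hands the job in, once; it reports no verdict.
Trained networks look in a picture, given as the dict that the camera call returned (one of the last four; its "shot" number tells which), for a name from the list of things; names that differ only in an ending like _2 or _b are one class to them, and where a whole thing is asked for, a point or a joint stands for the part that bears it (a point fixed in the world has none). Each returns a list of dicts, best first, with "p" (0 to 1); they miss things now and then, are a little off and sometimes report something else, mostly with a low value. They report only what shows in the picture. A call takes as long as a camera call.
- ctrl.recognise(thing, picture): "uv" ([column, row] in pixels, amid what is visible of it).
- ctrl.place_of(thing, picture): "uv" ([column, row] in pixels: a listed point, or the origin of a listed thing).
The state is a dict: "t": time; "joints": joint angles; "joint_vel": joint speeds; "joint_torque": joint torques, N m; "ee_pos": TCP position; "tool_rot": TCP orientation; "contact_force": force on the tool from outside, world axes, zero at the start; "wrist_torque": the same for the moment, N m; "width": finger opening in m.
Only numpy, scipy, OpenCV 4.12 (cv2) and the standard library are available. Lean on these libraries where they do the work, as an engineer would, in place of code of your own. Each camera call takes 0.05 s, during which the arm holds its last target.

## Working session

There is one attempt and no reset: what is moved stays moved. The work goes in short steps, Python scripts to look and compute and a tool call to move; the robot and the scene stay as the last step left them, time stands still between calls to the robot, and variables do not carry over. Pictures are saved under pics/ and viewed, and the job is handed in when it is done.

Besides the shell and the picture viewer there is one more tool, called after "Call:" as name(argument=value, ...), one argument or row to a line, values as JSON. move_arm: Moves the arm, as the interface text tells. Its arguments: {"type":"object","properties":{"moves":{"type":"array"},"force":{"type":"number"}},"required":["moves"]}

```bash
ls; mkdir -p pics; cat > h.py <<'E'
import numpy as np, cv2
from scipy.spatial.transform import Rotation as R
from rig import ctrl
def save(p,n): cv2.imwrite(f'pics/{n}.png',cv2.cvtColor(p['frame'],cv2.COLOR_RGB2BGR))
def w(p,uv,d=None):
    u,v=uv
    if d is None:
        d=p['depth'][int(round(v)),int(round(u))]
    c=np.array([(u-p['cx'])/p['fx']*d,(v-p['cy'])/p['fy']*d,d,1])
    return (np.linalg.inv(p['view'])@c)[:3]
def wz(p,uv,z):
    V=np.linalg.inv(p['view']);o=V[:3,3];r=V[:3,:3]@np.array([(uv[0]-p['cx'])/p['fx'],(uv[1]-p['cy'])/p['fy'],1])
    return o+r*(z-o[2])/r[2]
def cloud(p):
    d=p['depth'];v,u=np.mgrid[0:480,0:640]
    c=np.stack([(u-p['cx'])/p['fx']*d,(v-p['cy'])/p['fy']*d,d,np.ones_like(d)],-1)
    return (c@np.linalg.inv(p['view']).T)[...,:3]
E
python3 - <<'E'
from h import *
np.set_printoptions(precision=4,suppress=True)
for n in ['scene','top']:
    p=ctrl.capture(n);save(p,n+'0');np.savez(n+'0.npz',**{k:v for k,v in p.items()})
    print(n,p['fx'],p['view'])
    for t,z in [('dock',0),('bow',.215),('canopy',.213),('tab',.084),('tray_center',.06),('tray_bar',.113),('tray_flange',.02),('rod_grip',.06),('rest',0),('bolt',.063)]:
        for q in ctrl.place_of(t,p)[:2] if t!='bolt' else ctrl.recognise(t,p)[:1]: print(t,np.round(q['uv'],1),round(q['p'],2),wz(p,q['uv'],z),w(p,q['uv']))
print(ctrl.observe())
E
```

```text
pics
scene 605.1306561761585 [[ 0.8755  0.4831  0.0057 -0.4786]
 [ 0.3142 -0.5603 -0.7664 -0.0445]
 [-0.367   0.6728 -0.6424  1.776 ]
 [ 0.      0.      0.      1.    ]]
dock [319.8 273.1] 0.73 [0.5263 0.0159 0.    ] [0.532  0.0057 0.0112]
bow [283.5 196.9] 0.84 [0.4252 0.013  0.215 ] [0.4235 0.0154 0.2128]
canopy [361.  216.8] 0.72 [0.6254 0.0383 0.213 ] [ 0.5143  0.2865 -0.0037]
canopy [359.3 205.2] 0.26 [0.6018 0.0768 0.213 ] [0.4977 0.3065 0.0197]
tab [382.5 263.2] 0.7 [0.6872 0.0466 0.084 ] [0.6897 0.04   0.0906]
tray_center [338.2 182.7] 0.59 [0.4157 0.3265 0.06  ] [0.392  0.373  0.0229]
tray_bar [342.2 167.5] 0.91 [0.424  0.3335 0.113 ] [0.4283 0.3248 0.1196]
rod_grip [218.6 330.9] 0.56 [ 0.4488 -0.3129  0.06  ] [ 0.4549 -0.3193  0.07  ]
rest [218.1 343.5] 0.86 [ 0.4343 -0.3057  0.    ] [ 0.4406 -0.3123  0.0107]
bolt [383.2 266.3] 0.77 [0.6853 0.0583 0.063 ] [0.6868 0.0544 0.0669]
top 445.2576306017885 [[ 0.0266 -0.9996  0.0028 -0.0078]
 [-0.9938 -0.0267 -0.1075  0.5673]
 [ 0.1075  0.0001 -0.9942  1.0364]
 [ 0.      0.      0.      1.    ]]
dock [318.7 258.9] 0.62 [0.5256 0.02
[... 460 characters left out ...]
1162]
tray_flange [200.2 265. ] 0.69 [0.502 0.312 0.02 ] [0.502  0.3121 0.0198]
rod_grip [467.9 295.7] 0.58 [ 0.446  -0.3187  0.06  ] [ 0.4461 -0.3159  0.0689]
bolt [317.7 209.6] 0.47 [0.6369 0.0325 0.063 ] [0.6356 0.0323 0.07  ]
{'t': 1.1, 'joints': array([ 1.1279,  0.2204,  1.5265,  0.    ,  1.3947, -0.1261]), 'joint_vel': array([-0.    ,  0.0003,  0.0014,  0.0003,  0.0015,  0.0001]), 'joint_torque': array([ -0.0009, -49.6867, -38.9735,   0.0001,   0.0008,   0.    ]), 'ee_pos': array([0.1947, 0.5939, 0.2313]), 'tool_rot': array([-0.9727,  1.3427,  0.9727]), 'contact_force': array([ 0.1752, -0.5052,  0.7194]), 'wrist_torque': array([ 0.0281, -0.0064, -0.0393]), 'width': 0.08543747378689319}
```

View pictures.

View pics/scene0.png

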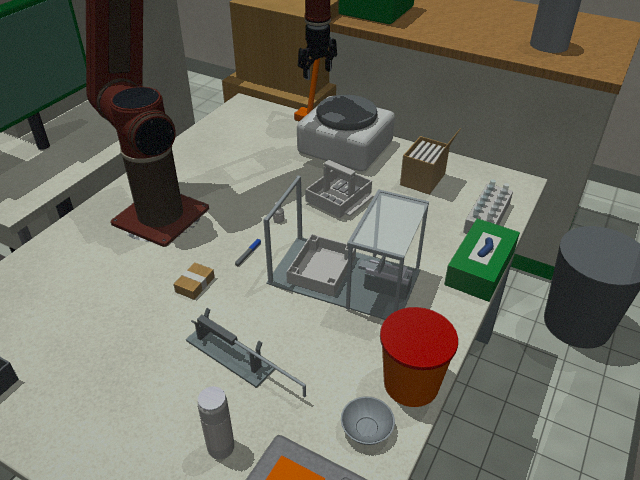

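View pics/top0.png

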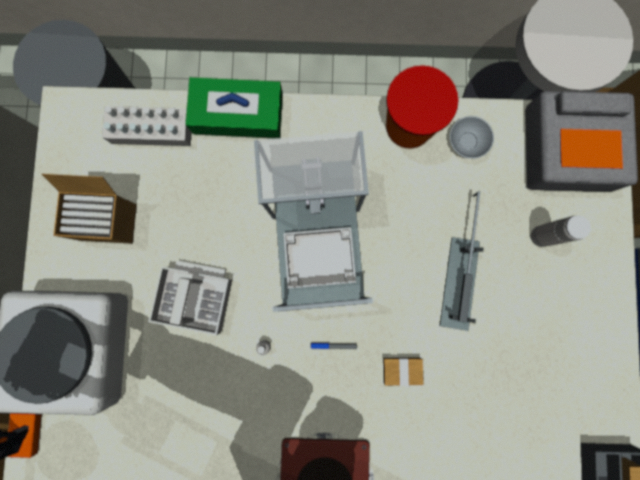

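```bash
cat > m.py <<'E'
from h import *
np.set_printoptions(precision=4,suppress=True)
def rect(P):
    r=cv2.minAreaRect((P[:,:2]*1000).astype(np.float32)); return np.round(r[0],1),np.round(r[1],1),round(r[2],2)
for n in ['top','scene']:
    p=dict(np.load(n+'0.npz'));C=cloud(p).reshape(-1,3);C=C[p['depth'].ravel()>0]
    def box(a,b,c,d,e,f): 
        m=(C[:,0]>a)&(C[:,0]<b)&(C[:,1]>c)&(C[:,1]<d)&(C[:,2]>e)&(C[:,2]<f);return C[m]
    print(n)
    for k,b in dict(bow=(.36,.48,-.12,.15,.205,.225),canopy=(.56,.85,-.1,.2,.205,.235),rim=(.43,.62,-.1,.15,.04,.05),traybar=(.33,.52,.24,.42,.108,.125),traywall=(.33,.54,.22,.44,.05,.06),trayflange=(.4,.56,.2,.45,.015,.025),handle=(.33,.6,-.4,-.2,.062,.074),shaft=(.5,.8,-.45,-.2,.05,.07),base=(.3,.7,-.45,-.2,.005,.012)).items():
        P=box(*b)
        if len(P)<5: print(k,len(P));continue
        e,v=np.linalg.eigh(np.cov(P[:,:2].T)); v=v[:,1]
        print(k,len(P),P.mean(0),'ang',np.degrees(np.arctan2(v[1],v[0])),rect(P))
E
python3 m.py
python3 - <<'E'
import cv2
for n,(a,b,c,d) in dict(t1=('top0',120,340,130,390),t2=('top0',180,340,420,500)).items() if 0 else {}: pass
i=cv2.imread('pics/top0.png')
cv2.imwrite('pics/t1.png',cv2.resize(i[120:345,140:380],None,fx=3,fy=3,interpolation=2)[:600])
cv2.imwrite('pics/t2.png',cv2.resize(i[180:340,420:560],None,fx=3.5,fy=3.5,interpolation=2))
E
```

```text
top
bow 521 [0.4232 0.0142 0.2137] ang 96.53591914721207 (array([423.1,  14. ]), array([ 10.1, 195.1]), 6.54)
canopy 7041 [0.6949 0.0458 0.2207] ang 96.48223884920333 (array([696.2,  45.9]), array([131.5, 220.7]), 6.53)
rim 513 [0.5286 0.0256 0.0444] ang 94.18117335748975 (array([511.1,  18.6]), array([164.9, 171.9]), 6.37)
traybar 559 [0.4197 0.324  0.1185] ang 170.68235527750232 (array([419.7, 325.6]), array([25.4, 99.9]), 80.45)
traywall 521 [0.4173 0.3277 0.0541] ang 80.55612325867175 (array([419.8, 325.7]), array([161.4, 130.1]), 80.8)
trayflange 1295 [0.4531 0.3231 0.0188] ang 88.53712257035727 (array([446.7, 319.9]), array([158.2, 115.3]), 80.94)
handle 528 [ 0.4551 -0.3124  0.0675] ang 172.16261694152584 (array([ 492.3, -324.9]), array([ 48., 211.]), 77.6)
shaft 291 [ 0.591  -0.3313  0.0614] ang 172.57881784287727 (array([ 596.6, -329.1]), array([ 24.5, 193.7]), 86.51)
base 1609 [ 0.4808 -0.3104  0.0076] ang 171.95959320691912 (array([ 498.8, -326.2]), array([244.4, 364.7]), 89.8)
scene
bow 267 [0.4244 0.0066 0.2133] ang 96.56462484874322 (array([422. ,  14.9]), array([ 13.8,
[... 218 characters left out ...]
183. ]), 6.81)
traybar 243 [0.4214 0.3202 0.1174] ang 171.19946502494983 (array([417.4, 325.4]), array([ 34.2, 105.4]), 81.27)
traywall 276 [0.4246 0.3026 0.0539] ang -136.15017365446315 (array([417.3, 323.5]), array([167.5, 137. ]), 82.01)
trayflange 500 [0.4558 0.3195 0.0197] ang 101.58816707831204 (array([446.2, 320.2]), array([169.8, 117.1]), 81.33)
handle 498 [ 0.4634 -0.3151  0.0675] ang 172.04421349875832 (array([ 492.5, -320.7]), array([ 48.8, 213.1]), 79.77)
shaft 334 [ 0.5962 -0.3336  0.0617] ang 172.28375672917912 (array([ 596.2, -336.3]), array([ 26.2, 194. ]), 78.64)
base 1628 [ 0.4892 -0.3288  0.0079] ang 176.50982931036594 (array([ 500.1, -326.4]), array([398.9, 245.9]), 0.16)
```

View pics/t1.png

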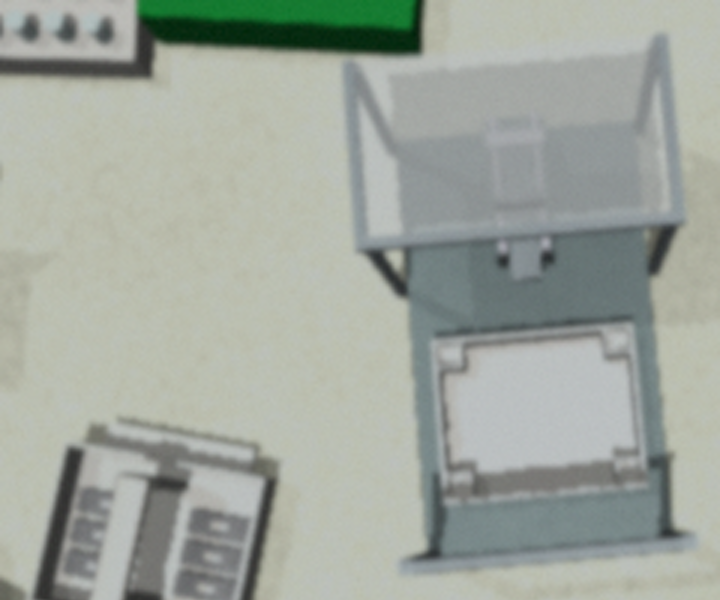

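View pics/t2.png

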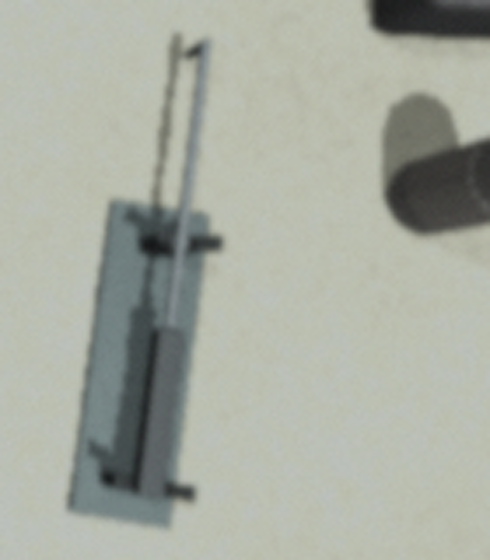

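```bash
cat >> h.py <<'E'
def plan(pos,zaz=None,step=.06,turn=10.,st=None):
    """rows to reach TCP pos, tool down, tool z azimuth zaz (deg, mod 180)"""
    s=ctrl.observe() if st is None else st
    M=R.from_rotvec(s['tool_rot']).as_matrix();p=np.array(s['ee_pos'])
    az=np.degrees(np.arctan2(M[1,2],M[0,2]))
    d=0 if zaz is None else (zaz-az+90)%180-90
    D=np.array(pos)-p
    n=max(1,int(np.ceil(max(np.linalg.norm(D)/step,abs(d)/turn))))
    # tilt: correct to exact down at once
    out=[]
    for i in range(n):
        a=np.radians(az+d*i/n)
        Z=np.array([np.cos(a),np.sin(a),0]);X=np.array([0,0,-1.]);Y=np.cross(Z,X)
        B=np.stack([X,Y,Z],1)
        out.append(B.T@D/n)
    print('az',round(az,2),'turn',round(d,2),'n',n,'dt',-np.radians(d)/n,'D',D,'tilt',M[:,0])
    for o in out: print(np.round(o,4).tolist())
E
python3 - <<'E'
from h import *
np.set_printoptions(precision=4,suppress=True)
s=ctrl.observe();print(R.from_rotvec(s['tool_rot']).as_matrix())
plan([.419,.3256,.20],80.7)
p=dict(np.load('top0.npz'));C=cloud(p)
for n,uv in dict(bin=(422,100),dish=(470,137),spray=(572,228)).items(): print(n,C[uv[1],uv[0]])
E
```

```text
[[-0.     -0.9502  0.3116]
 [-0.      0.3116  0.9502]
 [-1.      0.     -0.0001]]
az 71.85 turn 8.85 n 6 dt -0.025757964538027155 D [ 0.2243 -0.2683 -0.0313] tilt [-0. -0. -1.]
[0.0052, -0.0495, -0.0308]
[0.0052, -0.0486, -0.0321]
[0.0052, -0.0478, -0.0333]
[0.0052, -0.0469, -0.0346]
[0.0052, -0.046, -0.0358]
[0.0052, -0.0451, -0.0369]
bin [ 0.8668 -0.1897  0.162 ]
dish [ 0.8447 -0.3459  0.0001]
spray [ 0.5928 -0.5019  0.1717]
```

```bash
python3 - <<'E'
from h import *
for n in ['top','scene']:
    p=dict(np.load(n+'0.npz'));C=cloud(p).reshape(-1,3)
    for a,b,c,d in [(.1,.45,.42,.7),(.1,.2,.4,.55),(.2,.3,.4,.5),(.3,.45,.42,.5)]:
        m=(C[:,0]>a)&(C[:,0]<b)&(C[:,1]>c)&(C[:,1]<d)&(C[:,2]<.3)&(C[:,2]>.02)
        if m.any(): P=C[m];print(n,(a,b,c,d),P.min(0),np.percentile(P,99,axis=0))
E
```

```text
top (0.1, 0.45, 0.42, 0.7) [0.10041419 0.47744934 0.02006644] [0.43071981 0.69300003 0.28256708]
top (0.1, 0.2, 0.4, 0.55) [0.16228949 0.47879951 0.02016951] [0.19966279 0.54918248 0.29963468]
top (0.2, 0.3, 0.4, 0.5) [0.20004898 0.47788861 0.02006644] [0.29912291 0.49970881 0.1215083 ]
top (0.3, 0.45, 0.42, 0.5) [0.30000183 0.47744934 0.02032335] [0.42965729 0.49945231 0.1212983 ]
scene (0.1, 0.45, 0.42, 0.7) [0.10001365 0.46899162 0.02000929] [0.43180062 0.69359918 0.29404152]
scene (0.1, 0.2, 0.4, 0.55) [0.16201721 0.47089202 0.02082104] [0.19988434 0.54863163 0.29956546]
scene (0.2, 0.3, 0.4, 0.5) [0.20000265 0.46899162 0.0203713 ] [0.29847542 0.49923393 0.13725116]
scene (0.3, 0.45, 0.42, 0.5) [0.30007962 0.46918261 0.02000929] [0.42946369 0.49944384 0.13851413]
```

Call:
move_arm(
  moves=[
    [[0,-0.0495,-0.0308],[-0.0258,0,0],-1],
    [[0,-0.0486,-0.0321],[-0.0258,0,0],-1],
    [[0,-0.0478,-0.0333],[-0.0258,0,0],-1],
    [[0.005,-0.0469,-0.0346],[-0.0258,0,0],-1],
    [[0.01,-0.046,-0.0358],[-0.0258,0,0],-1],
    [[0.01,-0.045,-0.037],[-0.0258,0,0],-1],
  ],
)

```text
t: 1.85
ee_pos: [0.4244, 0.323, 0.2074]
tool_rot: [-1.098, 1.269, 1.099]
contact_force: [0.6, 0.4, 0.2]
width: 0.085
```

```bash
python3 - <<'E'
from h import *
plan([.419,.3256,.094],80.7)
p=ctrl.capture('wrist');save(p,'w1');print(ctrl.observe()['joints'],p['mount'],p['fx'],p['cx'],p['cy'])
E
```

```text
az 81.5 turn -0.8 n 2 dt 0.006994935349106524 D [-0.00540888  0.00260991 -0.11337149] tilt [ 0.00436748  0.0041943  -0.99998167]
[0.0567, 0.0029, 0.0009]
[0.0567, 0.0029, 0.0009]
[ 0.49170574  0.01670896  1.79754773 -0.00346718  1.32284992 -0.92694216] [[-7.82854487e-04 -2.61232197e-01  9.65275674e-01 -1.42264223e-01]
 [ 3.76054484e-04 -9.65275978e-01 -2.61231975e-01  6.61076775e-02]
 [ 9.99999623e-01  1.58489622e-04  8.53908170e-04  2.76353377e-04]
 [ 0.00000000e+00  0.00000000e+00  0.00000000e+00  1.00000000e+00]] 371.64829954431775 315.77623536637793 238.0301179902618
```

View pics/w1.png

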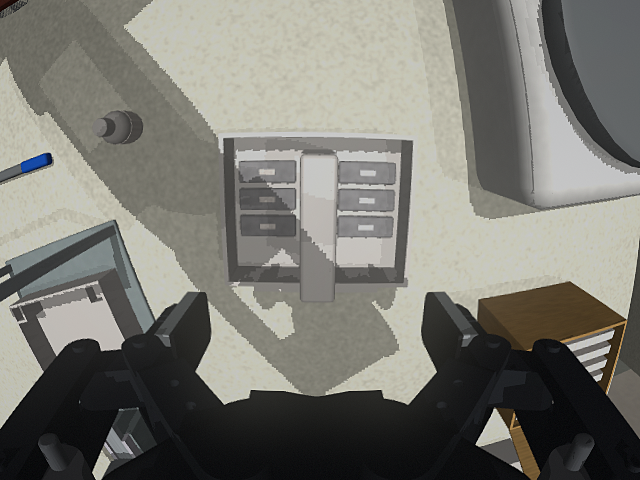

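Call:
move_arm(
  moves=[
    [[0.0567,0.003,0.001],[0.007,0,0],-1],
    [[0.05,0.003,0.001],[0.007,0,0],-1],
  ],
)

```text
t: 2.15
ee_pos: [0.4293, 0.3199, 0.1022]
tool_rot: [-1.085, 1.27, 1.073]
contact_force: [0.5, 1.0, -0.3]
width: 0.0857
```

```bash
python3 - <<'E'
from h import *
plan([.419,.3256,.094],80.7)
p=ctrl.capture('wrist');save(p,'w2')
E
```

```text
az 80.15 turn 0.55 n 1 dt -0.009580788998902762 D [-0.01033235  0.00571325 -0.00815713] tilt [ 0.01612551  0.00461362 -0.99985933]
[0.0082, 0.0112, 0.0039]
```

View pics/w2.png

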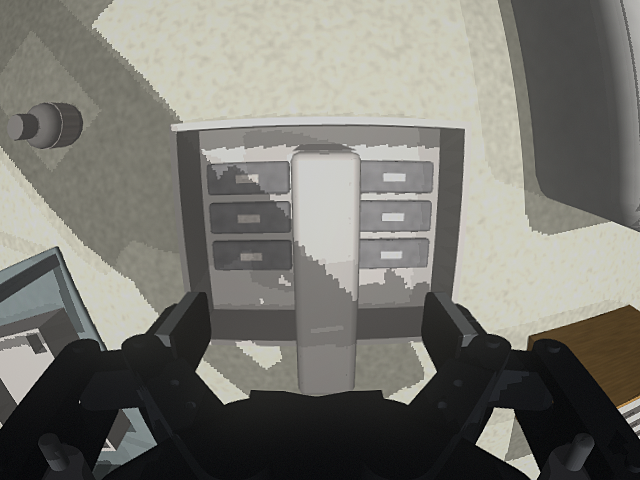

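```bash
cat >> h.py <<'E'
def plan(pos,zaz=None,step=.06,turn=9.,st=None,n=None,axang=None):
    s=ctrl.observe() if st is None else st
    M=R.from_rotvec(s['tool_rot']).as_matrix();p=np.array(s['ee_pos'])
    az=np.degrees(np.arctan2(M[1,2],M[0,2]))
    t=az if zaz is None else az+((zaz-az+90)%180-90)
    if axang is not None: t=axang   # absolute azimuth, may be >180 away
    def B(a):
        a=np.radians(a);Z=np.array([np.cos(a),np.sin(a),0]);X=np.array([0,0,-1.]);return np.stack([X,np.cross(Z,X),Z],1)
    D=np.array(pos)-p
    nn=n or max(1,int(np.ceil(max(np.linalg.norm(D)/step,abs(t-az)/turn))))
    print('t',s['t'],'pos',p.round(4),'az',round(az,2),'turn',round(t-az,2),'D',D.round(4),'tilt',M[:,0].round(4),'F',s['contact_force'].round(1),'w',round(s['width'],4),'q6',round(s['joints'][5],2))
    A=M
    for i in range(nn):
        N=B(az+(t-az)*(i+1)/nn)
        print([np.round(A.T@D/nn,4).tolist(),np.round(R.from_matrix(A.T@N).as_rotvec(),4).tolist()])
        A=N
E
python3 -c "
from h import *
plan([.419,.3256,.094],80.7)"
```

```text
t 2.2 pos [0.4253 0.3181 0.0955] az 80.15 turn 0.55 D [-0.0063  0.0075 -0.0015] tilt [ 7.8e-03  2.0e-04 -1.0e+00] F [-2.9 -1.9 -3.7] w 0.0856 q6 -0.9
[[0.0015, 0.0075, 0.0063], [-0.0096, 0.0015, 0.0076]]
```

Call:
move_arm(
  moves=[
    [[0.0015,0.0075,0.0063],[-0.0096,0.0015,0.0076],-1],
    [[0,0,0],[0,0,0],-1],
  ],
)

```text
t: 2.45
ee_pos: [0.4184, 0.3265, 0.0949]
tool_rot: [-1.089, 1.283, 1.09]
contact_force: [-0.3, 0.7, 1.0]
width: 0.0854
```

```bash
python3 -c "
from h import *
plan([.419,.3256,.094],80.7)"
```

```text
t 2.45 pos [0.4184 0.3265 0.0949] az 80.76 turn -0.06 D [ 0.0006 -0.0009 -0.0009] tilt [-1.6e-03 -4.0e-04 -1.0e+00] F [-0.3  0.7  1. ] w 0.0854 q6 -0.9
[[0.0009, -0.0008, -0.0008], [0.0011, -0.0007, -0.0016]]
```

Grip.

Call:
move_arm(
  moves=[
    [[0.001,-0.001,-0.001],[0,-0.0007,-0.0016],1],
    [[0,0,0],[0,0,0],1],
    [[0,0,0],[0,0,0],1],
    [[0,0,0],[0,0,0],1],
    [[0,0,0],[0,0,0],1],
    [[0,0,0],[0,0,0],1],
  ],
  force=80,
)

```text
t: 3.2
ee_pos: [0.422, 0.3273, 0.099]
tool_rot: [-1.091, 1.272, 1.087]
contact_force: [0.5, -0.7, 1.1]
width: 0.0226
```

```bash
python3 -c "
from h import *
s=ctrl.observe()
plan([.419,.3256,.194],80.7)"
```

```text
t 3.2 pos [0.422  0.3273 0.099 ] az 80.84 turn -0.14 D [-0.003  -0.0017  0.095 ] tilt [ 0.0077  0.0038 -1.    ] F [ 0.5 -0.7  1.1] w 0.0226 q6 -0.9
[[-0.0475, 0.001, -0.0008], [0.0012, 0.005, 0.007]]
[[-0.0475, 0.0014, -0.0011], [0.0012, 0.0, 0.0]]
```

Call:
move_arm(
  moves=[
    [[-0.05,0.001,-0.001],[0,0.005,0.007],1],
    [[-0.05,0.001,-0.001],[0,0,0],1],
    [[0,0,0],[0,0,0],1],
  ],
)

```text
t: 3.58
ee_pos: [0.4176, 0.3247, 0.1985]
tool_rot: [-1.09, 1.287, 1.093]
contact_force: [0.1, -0.1, -4.4]
width: 0.0223
```

```bash
python3 -c "
from h import *
plan([.496,.325,.194],96.5)"
```

```text
t 3.575 pos [0.4176 0.3247 0.1985] az 80.83 turn 15.67 D [ 0.0784  0.0003 -0.0045] tilt [-0.0058 -0.0025 -1.    ] F [ 0.1 -0.1 -4.4] w 0.0223 q6 -0.9
[[0.002, -0.0387, 0.0064], [-0.1368, -0.003, -0.0055]]
[[0.0023, -0.0392, 0.0011], [-0.1368, 0.0, 0.0]]
```

Call:
move_arm(
  moves=[
    [[0,-0.039,0.006],[-0.137,-0.003,-0.0055],1],
    [[0,-0.039,0.001],[-0.137,0,0],1],
    [[0,0,0],[0,0,0],1],
  ],
)

```text
t: 3.95
ee_pos: [0.4947, 0.3238, 0.1922]
tool_rot: [-1.298, 1.155, 1.304]
contact_force: [-1.0, -0.8, -3.8]
width: 0.0222
```

```bash
python3 -c "
from h import *
plan([.5295,.0267,.194],96.5,step=.05)"
```

```text
t 3.95 pos [0.4947 0.3238 0.1922] az 97.06 turn -0.56 D [ 0.0348 -0.2971  0.0018] tilt [-0.0071 -0.0026 -1.    ] F [-1.  -0.8 -3.8] w 0.0222 q6 -1.25
[[-0.0002, 0.0003, -0.0498], [0.0016, -0.0017, -0.0074]]
[[-0.0003, 0.0003, -0.0498], [0.0016, 0.0, 0.0]]
[[-0.0003, 0.0002, -0.0498], [0.0016, 0.0, 0.0]]
[[-0.0003, 0.0001, -0.0498], [0.0016, 0.0, 0.0]]
[[-0.0003, 0.0, -0.0498], [0.0016, 0.0, 0.0]]
[[-0.0003, -0.0001, -0.0498], [0.0016, 0.0, 0.0]]
```

Call:
move_arm(
  moves=[
    [[0,0,-0.05],[0.002,0,-0.007],1],
    [[0,0,-0.05],[0.002,0,0],1],
    [[0,0,-0.05],[0.002,0,0],1],
    [[0,0,-0.05],[0.002,0,0],1],
    [[0,0,-0.05],[0.002,0,0],1],
    [[0,0,-0.045],[0,0,0],1],
    [[0,0,0],[0,0,0],1],
  ],
)

```text
t: 4.82
ee_pos: [0.5175, 0.0246, 0.1775]
tool_rot: [-1.277, 1.175, 1.306]
contact_force: [-0.1, 0.3, -3.4]
width: 0.0222
```

```bash
python3 - <<'E'
from h import *
plan([.5295,.0267,.194],96.5,step=.05)
for n in ['top','scene','wrist']:
    p=ctrl.capture(n);save(p,n+'3');np.savez(n+'3.npz',**p)
i=cv2.imread('pics/top3.png');cv2.imwrite('pics/t3.png',cv2.resize(i[160:330,240:420],None,fx=3.5,fy=3.5,interpolation=2))
i=cv2.imread('pics/scene3.png');cv2.imwrite('pics/s3.png',cv2.resize(i[130:340,230:460],None,fx=2.8,fy=2.8,interpolation=2))
E
```

```text
t 4.825 pos [0.5175 0.0246 0.1775] az 96.17 turn 0.33 D [0.012  0.0021 0.0165] tilt [-0.0238 -0.0022 -0.9997] F [-0.1  0.3 -3.4] w 0.0222 q6 -1.78
[[-0.0167, -0.0117, 0.0008], [-0.0058, 0.0004, -0.0239]]
```

View pics/t3.png

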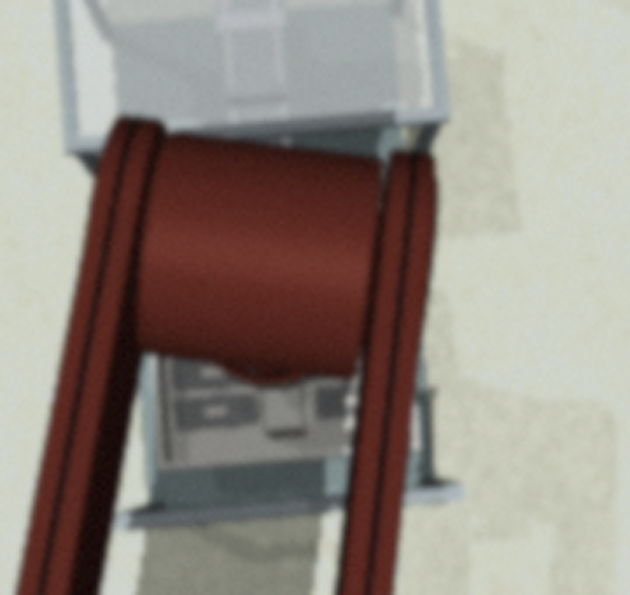

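View pics/s3.png

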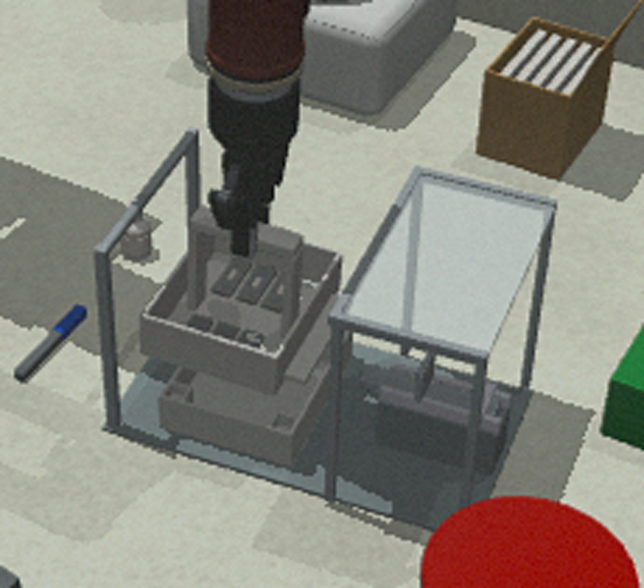

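View pics/wrist3.png

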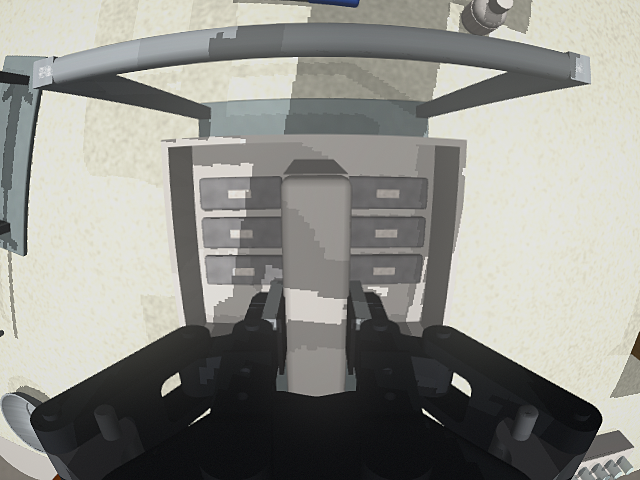

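Call:
move_arm(
  moves=[
    [[-0.0117,-0.0117,0.0008],[-0.0058,0.0004,-0.024],1],
    [[0,0,0],[0,0,0],1],
    [[0,0,0],[0,0,0],1],
  ],
)

```text
t: 5.35
ee_pos: [0.53, 0.0333, 0.1901]
tool_rot: [-1.298, 1.146, 1.298]
contact_force: [-1.3, -0.3, -4.0]
width: 0.0226
```

```bash
cat >> h.py <<'E'
def wcloud(p,s):
    d=p['depth'];v,u=np.mgrid[0:480,0:640]
    a=(u-p['cx'])/p['fx'];b=(v-p['cy'])/p['fy'];r=np.hypot(a,b)+1e-9
    k=np.tan(np.minimum(r,1.5))/r
    c=np.stack([a*k*d,b*k*d,d,np.ones_like(d)],-1)
    T=(c@np.array(p['mount']).T)[...,:3]
    return T, T@R.from_rotvec(s['tool_rot']).as_matrix().T+s['ee_pos']
def rect(P):
    r=cv2.minAreaRect((P[:,:2]*1000).astype(np.float32)); return np.round(r[0],1),np.round(r[1],1),round(r[2],2)
E
cat > tm.py <<'E'
from h import *
import sys
np.set_printoptions(precision=4,suppress=True)
s=ctrl.observe();plan([.5295,.0267,.182],96.5,step=.05,st=s)
p=ctrl.capture('wrist');n=sys.argv[1];save(p,n)
T,W=wcloud(p,s);ok=(p['depth']>0)
np.savez(n+'.npz',T=T,W=W,ok=ok)
for v,u in [(200,315),(300,315),(142,200),(142,430),(40,316),(300,180),(300,448),(110,316)]: print((u,v),T[v,u],W[v,u])
E
python3 tm.py w4
```

```text
t 5.35 pos [0.53   0.0333 0.1901] az 97.01 turn -0.51 D [-0.0005 -0.0066 -0.0081] tilt [ 0.0022  0.0022 -1.    ] F [-1.3 -0.3 -4. ] w 0.0226 q6 -1.78
[[0.0081, 0.0013, -0.0065], [0.0089, 0.0019, 0.0024]]
(315, 200) [-0.0218  0.0463  0.0001] [0.4839 0.0277 0.2117]
(315, 300) [-0.0206  0.01    0.0001] [0.52   0.0321 0.2106]
(200, 142) [ 0.0424  0.0665 -0.0583] [ 0.4712 -0.0326  0.1474]
(430, 142) [0.0452 0.0665 0.0592] [0.4569 0.084  0.1448]
(316, 40) [0.1887 0.157  0.0007] [0.3744 0.0152 0.001 ]
(180, 300) [ 0.0428 -0.0209 -0.0773] [ 0.5602 -0.0408  0.1471]
(448, 300) [ 0.0444 -0.0215  0.0767] [0.5421 0.1121 0.1459]
(316, 110) [0.1841 0.0922 0.0007] [0.4388 0.0232 0.0058]
```

View pics/w4.png

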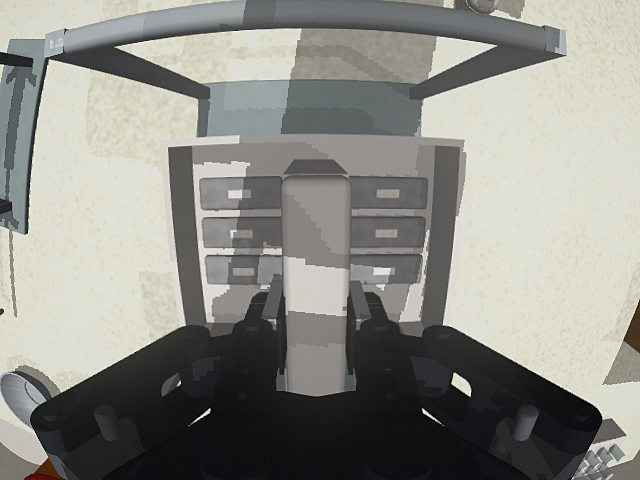

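```bash
cat > tm2.py <<'E'
import sys
from h import *
np.set_printoptions(precision=4,suppress=True)
D=np.load(sys.argv[1]+'.npz');T,W,ok=D['T'],D['W'],D['ok']
v,u=np.mgrid[0:480,0:640]
m=ok&(np.abs(T[...,0]-.0437)<.004)&(v<310)&(np.abs(T[...,2])<.09)&(T[...,1]<.09)
P=T[m];print('wall n',len(P),'y max',np.percentile(P[:,1],[97,99.5,100]),'z',np.percentile(P[:,2],[0,.5,2,98,99.5,100]))
f=P[np.abs(P[:,2])<.07];f=f[f[:,1]>.06]
# front outer edge vs z
for a in (-.06,-.04,-.02,.02,.04,.06):
    q=f[np.abs(f[:,2]-a)<.008]; print(a,q[:,1].max() if len(q) else None, np.median(q[:,0]))
m=ok&(T[...,0]<-.015)&(T[...,0]>-.03)&(np.abs(T[...,2])<.02)&(v<380);P=T[m];print('bar x med',np.median(P[:,0]),'ymax',np.percentile(P[:,1],[98,99.5]),'z',np.percentile(P[:,2],[1,99]))
b=W[ok&(W[...,2]>.205)&(W[...,2]<.225)&(v<80)];print('bow',len(b),b.mean(0),rect(b))
E
python3 tm2.py w4
```

```text
wall n 5576 y max [0.069  0.0692 0.0693] z [-0.0811 -0.0805 -0.08    0.0792  0.0797  0.0802]
-0.06 0.06925982621175712 0.04258038370476737
-0.04 0.06926886175916942 0.042876569172740506
-0.02 0.06926531778978613 0.04314498449004375
0.02 0.06926773343480808 0.04357852534128906
0.04 0.06931012002057431 0.0439794414810383
0.06 0.06931404161025338 0.04419823457833408
bar x med -0.021317732889126792 ymax [0.1118 0.1128] z [-0.0186  0.0183]
bow 15210 [0.4229 0.0168 0.2136] (array([422. ,  14.5]), array([ 11.2, 198.5]), 6.65)
```

```bash
python3 -c "
from h import *
plan([.5307,.0271,.155],96.55,step=.018)"
```

```text
t 5.4 pos [0.5302 0.0332 0.1903] az 97.0 turn -0.45 D [ 0.0005 -0.0061 -0.0353] tilt [ 0.0029  0.0022 -1.    ] F [-0.2 -0.1 -3.1] w 0.0223 q6 -1.78
[[0.0177, 0.0002, -0.0031], [0.004, 0.0019, 0.0031]]
[[0.0177, 0.0001, -0.0031], [0.004, 0.0, 0.0]]
```

Call:
move_arm(
  moves=[
    [[0.0177,0.0002,-0.003],[0.004,0.002,0.003],1],
    [[0.0177,0,-0.003],[0.004,0,0],1],
    [[0,0,0],[0,0,0],1],
    [[0,0,0],[0,0,0],1],
  ],
)

```text
t: 5.9
ee_pos: [0.5295, 0.027, 0.1506]
tool_rot: [-1.291, 1.156, 1.295]
contact_force: [0.3, -0.7, -3.2]
width: 0.0221
```

```bash
python3 -c "
from h import *
plan([.5307,.0271,.145],96.55,step=.018)"; python3 tm.py w5 >/dev/null; python3 tm2.py w5
```

```text
t 5.9 pos [0.5295 0.027  0.1506] az 96.51 turn 0.04 D [ 0.0012  0.0001 -0.0056] tilt [-0.0034 -0.     -1.    ] F [ 0.3 -0.7 -3.2] w 0.0221 q6 -1.78
[[0.0056, -0.0012, -0.0], [-0.0007, 0.0003, -0.0033]]
wall n 5558 y max [0.069  0.0692 0.0693] z [-0.081  -0.0805 -0.08    0.0792  0.0797  0.0802]
-0.06 0.06927645223123316 0.04255344721144681
-0.04 0.06925817627104904 0.04278308512750939
-0.02 0.06926414694309055 0.0430557729828151
0.02 0.06929422275028232 0.0437325264007067
0.04 0.0693034640460249 0.04399259810607872
0.06 0.0693208864872445 0.04419178926688348
bar x med -0.02114122760586372 ymax [0.0528 0.0536] z [-0.0158  0.0157]
bow 6533 [0.4243 0.0185 0.2126] (array([421.9,  15.1]), array([ 11.7, 196.8]), 6.74)
```

Call:
move_arm(
  moves=[
    [[0.006,-0.0012,0],[0,0,-0.0033],1],
    [[0.005,0,0],[0,0,0],1],
    [[0,0,0],[0,0,0],1],
  ],
)

```text
t: 6.32
ee_pos: [0.5312, 0.0271, 0.1396]
tool_rot: [-1.293, 1.152, 1.291]
contact_force: [0.0, 1.8, -3.6]
width: 0.0222
```

```bash
python3 -c "
from h import *
plan([.5303,.0271,.133],96.55,step=.018)"
```

```text
t 6.325 pos [0.5312 0.0271 0.1396] az 96.51 turn 0.04 D [-0.0009 -0.     -0.0066] tilt [ 1.5e-03  2.0e-04 -1.0e+00] F [ 0.   1.8 -3.6] w 0.0222 q6 -1.78
[[0.0066, 0.0009, 0.0001], [-0.0007, 0.0001, 0.0015]]
```

Call:
move_arm(
  moves=[
    [[0.004,0.0006,0],[0,0,0.0015],1],
    [[0.004,0,0],[0,0,0],1],
    [[0,0,0],[0,0,0],1],
  ],
)

```text
t: 6.7
ee_pos: [0.5317, 0.0262, 0.1345]
tool_rot: [-1.295, 1.153, 1.291]
contact_force: [-0.9, 1.6, -2.5]
width: 0.0225
```

```bash
python3 -c "
from h import *
plan([.5303,.0271,.132],96.55,step=.018)"
```

```text
t 6.7 pos [0.5317 0.0262 0.1345] az 96.54 turn 0.01 D [-0.0014  0.0009 -0.0025] tilt [ 0.002  -0.0015 -1.    ] F [-0.9  1.6 -2.5] w 0.0225 q6 -1.78
[[0.0025, 0.0012, 0.0011], [-0.0001, -0.0017, 0.0018]]
```

Call:
move_arm(
  moves=[
    [[0.003,0,0],[0,0,0],1],
    [[0,0,0],[0,0,0],1],
  ],
)

```text
t: 6.95
ee_pos: [0.532, 0.0258, 0.1343]
tool_rot: [-1.296, 1.153, 1.29]
contact_force: [-1.7, 3.8, -2.4]
width: 0.0218
```

```bash
python3 -c "
from h import *
plan([.5303,.0271,.132],96.55,step=.018)"; python3 - <<'E'
from h import *
p=ctrl.capture('scene');save(p,'s6')
i=cv2.imread('pics/s6.png');cv2.imwrite('pics/s6c.png',cv2.resize(i[150:340,230:450],None,fx=3,fy=3,interpolation=2))
E
```

```text
t 6.95 pos [0.532  0.0258 0.1343] az 96.55 turn 0.0 D [-0.0017  0.0013 -0.0023] tilt [ 0.0026 -0.0019 -1.    ] F [-1.7  3.8 -2.4] w 0.0218 q6 -1.78
[[0.0023, 0.0015, 0.0015], [-0.0001, -0.0022, 0.0023]]
```

View pics/s6c.png

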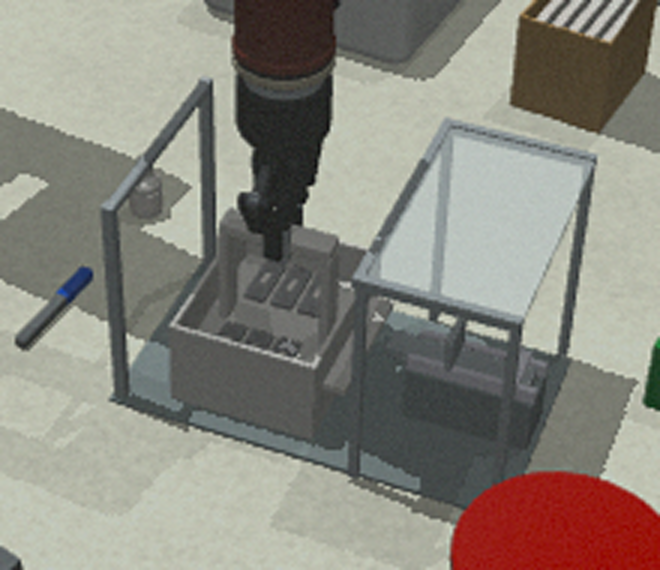

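Call:
move_arm(
  moves=[
    [[0,0,0],[0,0,0],-0.2],
    [[0,0,0],[0,0,0],-1],
    [[0,0,0],[0,0,0],-1],
    [[0,0,0],[0,0,0],-1],
    [[0,0,0],[0,0,0],-1],
  ],
)

```text
t: 7.62
ee_pos: [0.5333, 0.0251, 0.1341]
tool_rot: [-1.299, 1.152, 1.287]
contact_force: [-0.2, 0.2, 0.8]
width: 0.0854
```

```bash
python3 tm.py w7; python3 tm2.py w7; python3 - <<'E'
from h import *
D=np.load('w7.npz');T,W,ok=D['T'],D['W'],D['ok']
th=np.radians(6.55);c,s=np.cos(th),np.sin(th)
d=W-np.array([.5265,.0266,0]);X=d[...,0]*c+d[...,1]*s;Y=-d[...,0]*s+d[...,1]*c;Z=W[...,2]
m=ok&(abs(Z-.09)<.004)&(abs(X)<.08)&(abs(Y)<.09)
print('front x',np.percentile(X[m],[0,.5,1]),'y',np.percentile(Y[m],[.5,1,99,99.5]))
for a in [(-.07,-.06,-.07,-.02),(-.07,-.06,.02,.07),(-.05,0,-.081,-.076),(-.05,0,.076,.081)]:
    k=m&(X>a[0])&(X<a[1])&(Y>a[2])&(Y<a[3]);print(a,k.sum(),np.median(Z[k]))
k=ok&(abs(Y)<.012)&(Z>.14)&(Z<.17)&(abs(X)<.05);print('bar',np.median(Z[k]),np.percentile(X[k],1),np.percentile(Y[k],[1,99]))
E
```

```text
t 7.625 pos [0.5333 0.0251 0.1341] az 96.56 turn -0.06 D [-0.0038  0.0016  0.0479] tilt [ 0.0056 -0.004  -1.    ] F [-0.2  0.2  0.8] w 0.0854 q6 -1.78
[[-0.0479, 0.0033, 0.0018], [0.0011, -0.0046, 0.0051]]
(315, 200) [-0.0225  0.0464  0.0001] [0.487  0.02   0.1564]
(315, 300) [-0.0214  0.0104  0.0001] [0.5228 0.0241 0.1554]
(200, 142) [ 0.0854  0.0666 -0.0719] [ 0.4759 -0.0544  0.0487]
(430, 142) [0.0841 0.0666 0.0715] [0.4595 0.0881 0.0493]
(316, 40) [0.1329 0.1417 0.0006] [0.3932 0.009  0.0006]
(180, 300) [-0.0255  0.0112 -0.0487] [ 0.5276 -0.0245  0.1598]
(448, 300) [-0.0257  0.0113  0.048 ] [0.5164 0.0715 0.1595]
(316, 110) [0.1288 0.0878 0.0007] [0.4467 0.0152 0.0049]
wall n 4925 y max [0.07   0.0703 0.0704] z [-0.0799 -0.0791 -0.0787  0.0806  0.0811  0.0818]
-0.06 0.07030012122565037 0.04443451726138983
-0.04 0.07036719443596912 0.044376675657630954
-0.02 0.0703252365201362 0.044199484238307524
0.02 0.07029233355402065 0.04400543462403603
0.04 0.07032705405123019 0.04390800813688743
0.06 0.07035508165590194 0.043725742343994234
bar x med -0.02047264462624781 ymax [0.0541 0.0549] z [-0.0111  0.0123]
bow 269 [0.4256 0.024  0.2088] (array([426.8,  14.5]), array([  2.2, 162.6]), 6.67)
front x [-0.06357565 -0.063473   -0.06340983] y [-0.08149924 -0.08137061  0.07828961  0.07847172]
(-0.07, -0.06, -0.07, -0.02) 651 0.08960707114683067
(-0.07, -0.06, 0.02, 0.07) 655 0.08975897313501707
(-0.05, 0, -0.081, -0.076) 751 0.08940746665987759
(-0.05, 0, 0.076, 0.081) 366 0.08968452678515826
bar 0.15454026585765795 -0.0485756270769918 [-0.01175726  0.01014945]
```

View pics/w7.png

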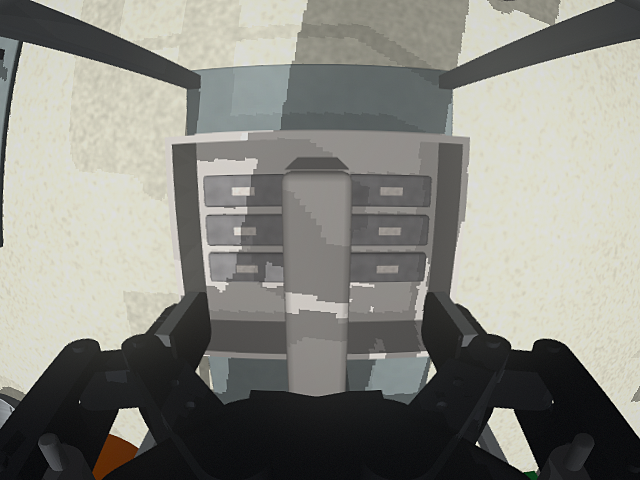

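```bash
python3 - <<'E'
from h import *
s=ctrl.observe();s=dict(s);
s2=dict(s);s2['ee_pos']=np.array([.53,.026,.28])
plan([.45,-.313,.2],axang=-98,st=s2,turn=9.8)
E
```

```text
t 7.675 pos [0.53  0.026 0.28 ] az 96.56 turn -194.56 D [-0.08  -0.339 -0.08 ] tilt [ 0.0055 -0.004  -1.    ] F [-0.1  0.5 -0.2] w 0.0854 q6 -1.78
[[0.004, 0.0059, -0.0164], [0.1698, -0.0042, 0.0054]]
[[0.004, 0.0031, -0.0171], [0.1698, 0.0, 0.0]]
[[0.004, 0.0001, -0.0174], [0.1698, 0.0, 0.0]]
[[0.004, -0.0028, -0.0172], [0.1698, 0.0, 0.0]]
[[0.004, -0.0057, -0.0165], [0.1698, 0.0, 0.0]]
[[0.004, -0.0084, -0.0153], [0.1698, 0.0, 0.0]]
[[0.004, -0.0108, -0.0136], [0.1698, 0.0, 0.0]]
[[0.004, -0.013, -0.0116], [0.1698, 0.0, 0.0]]
[[0.004, -0.0148, -0.0092], [0.1698, 0.0, 0.0]]
[[0.004, -0.0161, -0.0066], [0.1698, 0.0, 0.0]]
[[0.004, -0.017, -0.0038], [0.1698, 0.0, 0.0]]
[[0.004, -0.0174, -0.0009], [0.1698, 0.0, 0.0]]
[[0.004, -0.0173, 0.0021], [0.1698, 0.0, 0.0]]
[[0.004, -0.0167, 0.005], [0.1698, 0.0, 0.0]]
[[0.004, -0.0156, 0.0077], [0.1698, 0.0, 0.0]]
[[0.004, -0.0141, 0.0103], [0.1698, 0.0, 0.0]]
[[0.004, -0.0121, 0.0125], [0.1698, 0.0, 0.0]]
[[0.004, -0.0099, 0.0144], [0.1698, 0.0, 0.0]]
[[0.004, -0.0073, 0.0158], [0.1698, 0.0, 0.0]]
[[0.004, -0.0045, 0.0168], [0.1698, 0.0, 0.0]]
```

Call:
move_arm(
  moves=[
    [[-0.05,0.003,0],[0,-0.0046,0.005],-1],
    [[-0.05,0,0],[0,0,0],-1],
    [[-0.05,0,0],[0,0,0],-1],
  ],
)

```text
t: 8.05
ee_pos: [0.5267, 0.0251, 0.282]
tool_rot: [-1.286, 1.16, 1.303]
contact_force: [-0.1, 0.7, -0.2]
width: 0.0859
```

Call:
move_arm(
  moves=[
    [[0,0.006,-0.017],[0.17,0,0],-1],
    [[0,0.003,-0.017],[0.17,0,0],-1],
    [[0,0,-0.0174],[0.17,0,0],-1],
    [[0,-0.003,-0.017],[0.17,0,0],-1],
    [[0,-0.006,-0.0165],[0.17,0,0],-1],
    [[0,-0.0084,-0.0153],[0.17,0,0],-1],
    [[0,-0.0108,-0.0136],[0.17,0,0],-1],
    [[0,-0.013,-0.0116],[0.17,0,0],-1],
    [[0,-0.0148,-0.009],[0.17,0,0],-1],
    [[0,-0.016,-0.0066],[0.17,0,0],-1],
    [[0,-0.017,-0.004],[0.17,0,0],-1],
    [[0,-0.0174,-0.001],[0.17,0,0],-1],
  ],
)

```text
t: 9.55
ee_pos: [0.4744, -0.1828, 0.2893]
tool_rot: [0.328, 1.544, -0.33]
contact_force: [0.6, 0.3, -0.5]
width: 0.0853
```

```bash
python3 - <<'E'
from h import *
plan([.45,-.313,.2],axang=-98,turn=9.8)
E
```

```text
t 9.55 pos [ 0.4744 -0.1828  0.2893] az -24.04 turn -73.96 D [-0.0244 -0.1302 -0.0893] tilt [ 0.001  -0.0011 -1.    ] F [ 0.6  0.3 -0.5] w 0.0853 q6 -0.1
[[0.0112, -0.0161, 0.0038], [0.1614, 0.0014, 0.0005]]
[[0.0112, -0.0153, 0.0064], [0.1614, 0.0, 0.0]]
[[0.0112, -0.0141, 0.0088], [0.1614, 0.0, 0.0]]
[[0.0112, -0.0125, 0.0109], [0.1614, 0.0, 0.0]]
[[0.0112, -0.0106, 0.0128], [0.1614, 0.0, 0.0]]
[[0.0112, -0.0084, 0.0143], [0.1614, 0.0, 0.0]]
[[0.0112, -0.006, 0.0154], [0.1614, 0.0, 0.0]]
[[0.0112, -0.0034, 0.0162], [0.1614, 0.0, 0.0]]
```

Call:
move_arm(
  moves=[
    [[0.0112,-0.016,0.004],[0.163,0,0],-1],
    [[0.0112,-0.0153,0.0064],[0.163,0,0],-1],
    [[0.0112,-0.014,0.009],[0.163,0,0],-1],
    [[0.0112,-0.0125,0.011],[0.163,0,0],-1],
    [[0.0112,-0.0106,0.013],[0.163,0,0],-1],
    [[0.0112,-0.0084,0.0143],[0.163,0,0],-1],
    [[0.0112,-0.006,0.0154],[0.163,0,0],-1],
    [[0.0112,-0.0034,0.0162],[0.163,0,0],-1],
    [[0,0,0],[0,0,0],-1],
  ],
)

```text
t: 10.68
ee_pos: [0.4459, -0.3182, 0.1974]
tool_rot: [1.353, 1.106, -1.352]
contact_force: [0.4, 0.0, 0.1]
width: 0.0856
```

```bash
python3 - <<'E'
from h import *
np.set_printoptions(precision=4,suppress=True)
plan([.45,-.313,.041],axang=-98,turn=9.8)
s=ctrl.observe();p=ctrl.capture('wrist');save(p,'w8');T,W=wcloud(p,s);np.savez('w8.npz',T=T,W=W,ok=p['depth']>0)
# also top
q=ctrl.capture('top');save(q,'top8')
E
```

```text
t 10.675 pos [ 0.4459 -0.3182  0.1974] az -101.34 turn 3.34 D [ 0.0041  0.0052 -0.1564] tilt [ 0.0022 -0.0018 -1.    ] F [0.4 0.  0.1] w 0.0856 q6 1.0
[[0.0521, 0.0009, -0.002], [-0.0195, 0.0013, -0.0025]]
[[0.0521, 0.0011, -0.0019], [-0.0195, 0.0, 0.0]]
[[0.0521, 0.0011, -0.0019], [-0.0195, 0.0, 0.0]]
```

View pics/w8.png

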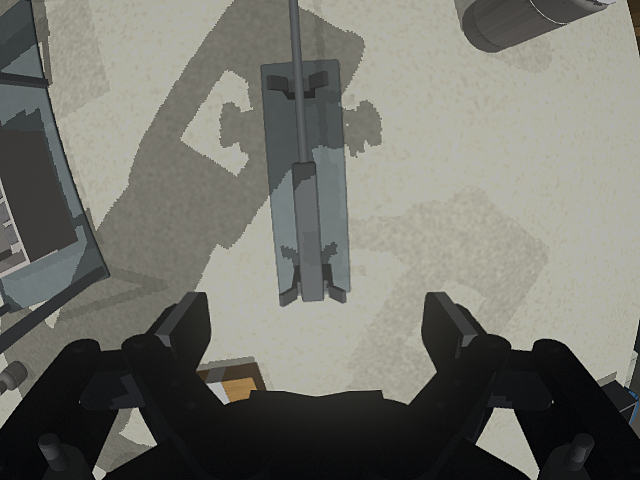

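View pics/top8.png

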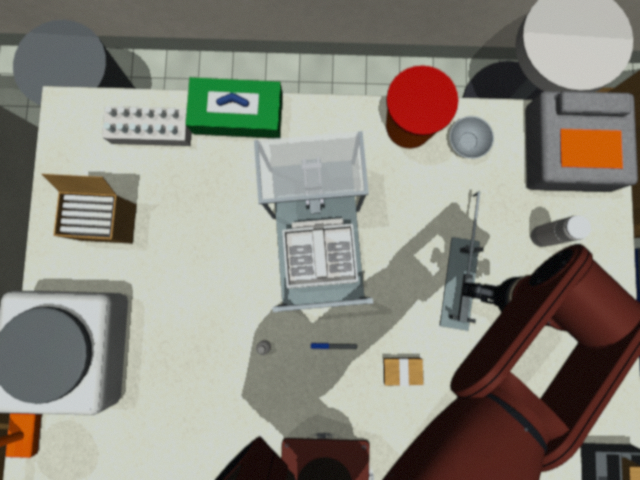

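```bash
cat > rm.py <<'E'
import sys
from h import *
np.set_printoptions(precision=4,suppress=True)
D=np.load(sys.argv[1]+'.npz');T,W,ok=D['T'],D['W'],D['ok']
v,u=np.mgrid[0:480,0:640]
o=np.array([.45,-.3125]);th=np.radians(-8);c,s=np.cos(th),np.sin(th)
d=W[...,:2]-o;X=d[...,0]*c+d[...,1]*s;Y=-d[...,0]*s+d[...,1]*c;Z=W[...,2]
h=ok&(abs(Z-.069)<.005)&(abs(Y)<.02)&(abs(X)<.08)
P=W[h];print('handle',h.sum(),P.mean(0),rect(P),'zmed',np.median(P[:,2]))
m2=h&(X>-.03)&(X<.045);l=cv2.fitLine(W[m2][:,:2].astype(np.float32),2,0,.01,.01).ravel();print('line',l,np.degrees(np.arctan2(l[1],l[0])))
sh=ok&(abs(Z-.063)<.006)&(abs(Y)<.03)&(X>.065)&(X<.3)
l=cv2.fitLine(W[sh][:,:2].astype(np.float32),2,0,.01,.01).ravel();print('shaft',sh.sum(),l,np.degrees(np.arctan2(l[1],l[0])))
b=ok&(abs(Z-.008)<.005)&(abs(Y)<.05)&(X>-.1)&(X<.18)
r=rect(W[b]);print('base',b.sum(),r)
E
python3 rm.py w8
python3 - <<'E'
import numpy as np
p=np.load('w8.npz')['W']
for v,u in [(170,305),(230,306),(290,312),(100,298),(30,295),(70,290),(140,330),(270,285)]: print((u,v),p[v,u].round(4))
E
```

```text
handle 3492 [ 0.4421 -0.3112  0.0685] (array([ 457.7, -314.2]), array([ 39.8, 140.7]), 81.47) zmed 0.06851676199988581
line [ 0.9917 -0.1286  0.4582 -0.3133] -7.3870864
shaft 1385 [ 0.9911 -0.1334  0.5658 -0.328 ] -7.665134
base 12175 (array([ 476.3, -315.8]), array([ 70.9, 219.7]), 82.31)
(305, 170) [ 0.4907 -0.3189  0.0682]
(306, 230) [ 0.4462 -0.3105  0.0678]
(312, 290) [ 0.3976 -0.3052  0.0683]
(298, 100) [ 0.5428 -0.324   0.0619]
(295, 30) [ 0.597  -0.3324  0.062 ]
(290, 70) [ 0.5777 -0.3211  0.0068]
(330, 140) [ 0.5083 -0.3433  0.0077]
(285, 270) [ 0.398  -0.2785  0.0086]
```

```bash
python3 - <<'E'
from h import *
plan([.443,-.3113,.05],axang=-97.6,turn=9.8)
E
```

```text
t 10.775 pos [ 0.4467 -0.3177  0.1987] az -101.17 turn 3.57 D [-0.0037  0.0064 -0.1487] tilt [ 0.0038 -0.0028 -1.    ] F [-0.1  0.2  0.1] w 0.0855 q6 1.0
[[0.0496, -0.0018, -0.002], [-0.0208, 0.0021, -0.0043]]
[[0.0496, -0.0016, -0.0019], [-0.0208, 0.0, 0.0]]
[[0.0496, -0.0016, -0.0019], [-0.0208, 0.0, 0.0]]
```

Call:
move_arm(
  moves=[
    [[0.045,-0.0018,-0.002],[-0.021,0.002,-0.0043],-1],
    [[0.045,-0.0016,-0.002],[-0.021,0,0],-1],
    [[0.045,-0.0016,-0.002],[-0.021,0,0],-1],
    [[0,0,0],[0,0,0],-1],
  ],
)

```text
t: 11.28
ee_pos: [0.4471, -0.3107, 0.0656]
tool_rot: [1.294, 1.143, -1.291]
contact_force: [0.0, 0.2, 0.9]
width: 0.0855
```

```bash
python3 - <<'E'
from h import *
plan([.443,-.3113,.041],axang=-97.6,turn=9.8)
p=ctrl.capture('wrist');save(p,'w9')
E
```

```text
t 11.275 pos [ 0.4471 -0.3107  0.0656] az -96.66 turn -0.94 D [-0.0041 -0.0006 -0.0246] tilt [ 0.0067 -0.0052 -1.    ] F [0.  0.2 0.9] w 0.0855 q6 0.93
[[0.0246, -0.0041, 0.001], [0.0165, 0.0044, -0.0073]]
```

View pics/w9.png

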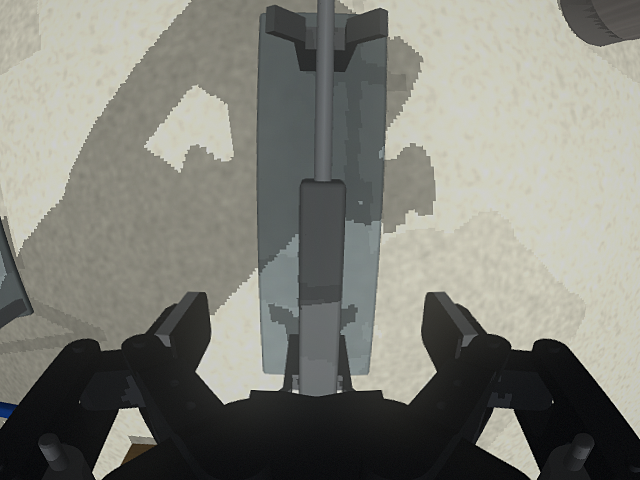

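Call:
move_arm(
  moves=[
    [[0.0246,-0.004,0.001],[0.0165,0.0044,-0.0073],-1],
    [[0,0,0],[0,0,0],-1],
  ],
)

```text
t: 11.58
ee_pos: [0.4488, -0.3156, 0.0495]
tool_rot: [1.304, 1.13, -1.301]
contact_force: [0.8, 0.1, 0.4]
width: 0.0855
```

```bash
python3 - <<'E'
from h import *
plan([.443,-.3113,.041],axang=-97.6,turn=9.8)
E
```

```text
t 11.575 pos [ 0.4488 -0.3156  0.0495] az -97.51 turn -0.09 D [-0.0058  0.0043 -0.0085] tilt [ 0.0103 -0.0094 -0.9999] F [0.8 0.1 0.4] w 0.0855 q6 0.94
[[0.0084, -0.0064, -0.0036], [0.0016, 0.0079, -0.0114]]
```

Call:
move_arm(
  moves=[
    [[0.009,-0.0064,-0.0036],[0.0016,0.008,-0.0114],-1],
    [[0,0,0],[0,0,0],-1],
  ],
)

```text
t: 11.82
ee_pos: [0.4454, -0.3131, 0.0445]
tool_rot: [1.305, 1.138, -1.303]
contact_force: [0.0, 0.8, -0.5]
width: 0.0849
```

```bash
python3 - <<'E'
from h import *
plan([.443,-.3113,.041],axang=-97.6,turn=9.8)
E
```

```text
t 11.825 pos [ 0.4454 -0.3131  0.0445] az -97.54 turn -0.06 D [-0.0024  0.0018 -0.0035] tilt [ 0.0047 -0.0042 -1.    ] F [ 0.   0.8 -0.5] w 0.0849 q6 0.94
[[0.0035, -0.0026, -0.0015], [0.0011, 0.0035, -0.0052]]
```

Call:
move_arm(
  moves=[
    [[0.005,-0.003,-0.002],[0.001,0.005,-0.007],-1],
    [[0.001,0,0],[0,0,-0.002],1],
    [[0.001,0,0],[0,0,0],1],
    [[0,0,0],[0,0,0],1],
    [[0,0,0],[0,0,0],1],
    [[0,0,0],[0,0,0],1],
    [[0,0,0],[0,0,0],1],
  ],
  force=100,
)

```text
t: 12.7
ee_pos: [0.4436, -0.3115, 0.039]
tool_rot: [1.305, 1.145, -1.307]
contact_force: [-0.4, 0.8, 0.4]
width: 0.0165
```

```bash
python3 - <<'E'
from h import *
plan([.443,-.3113,.141],axang=-97.6,turn=9.8)
s=ctrl.observe();p=ctrl.capture('wrist');save(p,'w10');T,W=wcloud(p,s);np.savez('w10.npz',T=T,W=W,ok=p['depth']>0)
E
python3 rm.py w10
```

```text
t 12.7 pos [ 0.4436 -0.3115  0.039 ] az -97.59 turn -0.01 D [-0.0006  0.0002  0.102 ] tilt [-1.9e-03  5.0e-04 -1.0e+00] F [-0.4  0.8  0.4] w 0.0165 q6 0.95
[[-0.051, -0.0004, -0.0001], [0.0001, -0.0002, 0.002]]
[[-0.051, -0.0003, -0.0001], [0.0001, 0.0, 0.0]]
handle 11959 [ 0.4622 -0.3137  0.0685] (array([ 472. , -310.5]), array([110.8,  39.1]), 5.63) zmed 0.06856410609442223
line [ 0.9911 -0.1334  0.4614 -0.3136] -7.667674
shaft 3135 [ 0.99   -0.1412  0.537  -0.3239] -8.11476
base 29487 (array([ 498. , -318.7]), array([ 70.8, 162.4]), 82.39)
```

View pics/w10.png

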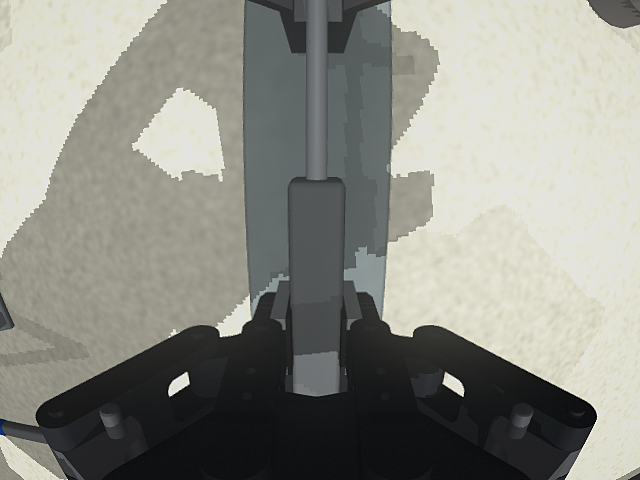

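Call:
move_arm(
  moves=[
    [[-0.05,0,0],[0,0,0.002],1],
    [[-0.05,0,0],[0,0,0],1],
    [[0,0,0],[0,0,0],1],
  ],
)

```text
t: 13.12
ee_pos: [0.4424, -0.3105, 0.1393]
tool_rot: [1.307, 1.149, -1.307]
contact_force: [-0.4, -0.3, -1.0]
width: 0.0163
```

```bash
python3 - <<'E'
from h import *
np.set_printoptions(precision=4,suppress=True)
D=np.load('w10.npz');T=D['T']
for v in (176,179,182,186,200): print(v,T[v,316])
plan([.443,-.289,.145],axang=-38.4,turn=9.3)
s=ctrl.observe();p=ctrl.capture('wrist');save(p,'w11');T,W=wcloud(p,s)
for v in range(120,200,3): print(v,T[v,312],end=';')
E
```

```text
176 [-0.0247  0.0546 -0.0003]
179 [-0.0251  0.0536 -0.0003]
182 [-0.029   0.0531 -0.0003]
186 [-0.0294  0.052  -0.0003]
200 [-0.0294  0.0476 -0.0003]
t 13.125 pos [ 0.4424 -0.3105  0.1393] az -97.59 turn 59.19 D [0.0006 0.0215 0.0057] tilt [-0.0036  0.0035 -1.    ] F [-0.4 -0.3 -1. ] w 0.0163 q6 0.95
[[-0.0008, -0.0003, -0.0031], [-0.1476, -0.0033, 0.0038]]
[[-0.0008, 0.0001, -0.0031], [-0.1476, 0.0, 0.0]]
[[-0.0008, 0.0006, -0.003], [-0.1476, 0.0, 0.0]]
[[-0.0008, 0.001, -0.0029], [-0.1476, 0.0, 0.0]]
[[-0.0008, 0.0014, -0.0027], [-0.1476, 0.0, 0.0]]
[[-0.0008, 0.0018, -0.0025], [-0.1476, 0.0, 0.0]]
[[-0.0008, 0.0022, -0.0022], [-0.1476, 0.0, 0.0]]
120 [-0.0233  0.0724 -0.0016];123 [-0.0232  0.0714 -0.0016];126 [-0.023   0.0705 -0.0016];129 [-0.0252  0.0695 -0.0015];132 [-0.0242  0.0685 -0.0016];135 [-0.0234  0.0676 -0.0016];138 [-0.0238  0.0666 -0.0016];141 [-0.0239  0.0657 -0.0016];144 [-0.0235  0.0647 -0.0016];147 [-0.0247  0.0638 -0.0016];150 [-0.024   0.0628 -0.0016];153 [-0.0232  0.0618 -0.0016];156 [-0.0244  0.0609 -0.0016];159 [-0.0234  0.0599 -0.0016];162 [-0.0237  0.059  -0.0016];165 [-0.0232  0.058  -0.0016];168 [-0.0231  0.057  -0.0016];171 [-0.0221  0.0559 -0.0016];174 [-0.0227  0.055  -0.0016];177 [-0.0241  0.0542 -0.0016];180 [-0.0274  0.0536 -0.0015];183 [-0.0303  0.053  -0.0015];186 [-0.0293  0.0519 -0.0015];189 [-0.0306  0.0512 -0.0015];192 [-0.0286  0.05   -0.0015];195 [-0.0304  0.0493 -0.0015];198 [-0.0299  0.0483 -0.0015];
```

View pics/w11.png

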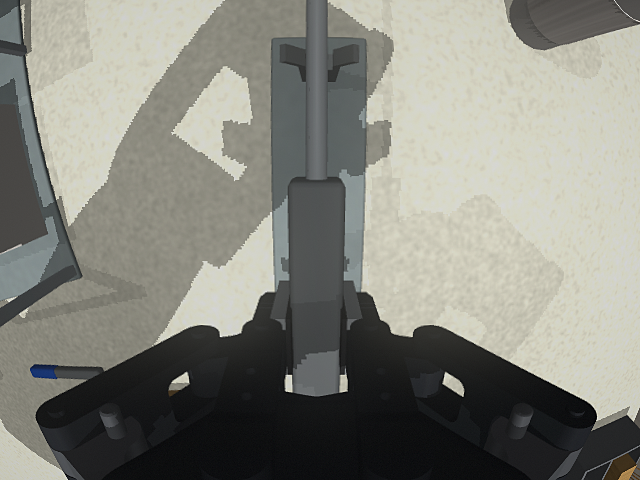

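Call:
move_arm(
  moves=[
    [[-0.001,0,-0.003],[-0.148,-0.003,0.004],1],
    [[-0.001,0,-0.003],[-0.148,0,0],1],
    [[-0.001,0,-0.003],[-0.148,0,0],1],
    [[-0.001,0.001,-0.003],[-0.148,0,0],1],
    [[-0.001,0.001,-0.003],[-0.148,0,0],1],
    [[-0.001,0.002,-0.0025],[-0.148,0,0],1],
    [[-0.001,0.002,-0.002],[-0.148,0,0],1],
    [[0,0,0],[0,0,0],1],
  ],
)

```text
t: 14.18
ee_pos: [0.4306, -0.279, 0.1246]
tool_rot: [0.511, 1.546, -0.488]
contact_force: [0.4, 0.9, -2.0]
width: 0.0164
```

```bash
cat > dk.py <<'E'
from h import *
O=np.array([.5265,.0266]);TH=np.radians(6.6)
Rm=np.array([[np.cos(TH),-np.sin(TH)],[np.sin(TH),np.cos(TH)]])
def d2w(x,y): return O+Rm@np.array([x,y])
def hook(s):
    M=R.from_rotvec(s['tool_rot']).as_matrix();h=M@np.array([-.0207,.2485,-.001])+s['ee_pos'];t=M@np.array([.0178,.2485,-.001])+s['ee_pos']
    return np.r_[Rm.T@(h[:2]-O),h[2]],np.r_[Rm.T@(t[:2]-O),t[2]]
def tcp_for(hx,hy,zaz):
    a=np.radians(zaz+90); # rod dir
    w=d2w(hx,hy); return w-.2485*np.array([np.cos(a),np.sin(a)])
E
python3 - <<'E'
from dk import *
np.set_printoptions(precision=4,suppress=True)
s=ctrl.observe();print('hook dock',hook(s))
for h in [(58,-127),(185,0)]:
    print(h,tcp_for(h[0]/1e3,h[1]/1e3,-38.4))
plan([*tcp_for(.058,-.127,-38.4),.142],axang=-38.4)
E
```

```text
hook dock (array([ 0.0389, -0.1107,  0.1462]), array([ 0.038 , -0.1097,  0.1077]))
(58, -127) [ 0.4444 -0.2876]
(185, 0) [ 0.5559 -0.1469]
t 14.175 pos [ 0.4306 -0.279   0.1246] az -36.4 turn -2.0 D [ 0.0137 -0.0086  0.0174] tilt [-0.0266  0.024  -0.9994] F [ 0.4  0.9 -2. ] w 0.0164 q6 -0.09
[[-0.018, 0.0013, 0.0156], [0.0349, -0.0357, -0.0029]]
```

Call:
move_arm(
  moves=[
    [[-0.018,0.001,0.0156],[0.035,-0.0357,-0.003],1],
    [[0,0,0],[0,0,0],1],
  ],
)

```text
t: 14.42
ee_pos: [0.4428, -0.2869, 0.139]
tool_rot: [0.532, 1.51, -0.529]
contact_force: [-0.4, 0.2, -0.7]
width: 0.0167
```

```bash
python3 - <<'E'
from dk import *
np.set_printoptions(precision=4,suppress=True)
s=ctrl.observe();print('hook dock',hook(s))
plan([*tcp_for(.187,.0,-38.4),.142],axang=-38.4,step=.025)
E
```

```text
hook dock (array([ 0.0571, -0.1267,  0.1596]), array([ 0.057 , -0.1265,  0.1211]))
t 14.425 pos [ 0.4428 -0.2869  0.139 ] az -38.8 turn 0.4 D [0.1151 0.1402 0.003 ] tilt [-0.0037  0.0029 -1.    ] F [-0.4  0.2 -0.7] w 0.0167 q6 -0.05
[[-0.0004, 0.0227, 0.0002], [-0.0009, -0.0047, 0.0001]]
[[-0.0004, 0.0227, 0.0002], [-0.0009, 0.0, 0.0]]
[[-0.0004, 0.0227, 0.0003], [-0.0009, 0.0, 0.0]]
[[-0.0004, 0.0227, 0.0003], [-0.0009, 0.0, 0.0]]
[[-0.0004, 0.0227, 0.0003], [-0.0009, 0.0, 0.0]]
[[-0.0004, 0.0227, 0.0003], [-0.0009, 0.0, 0.0]]
[[-0.0004, 0.0227, 0.0003], [-0.0009, 0.0, 0.0]]
[[-0.0004, 0.0227, 0.0004], [-0.0009, 0.0, 0.0]]
```

Call:
move_arm(
  moves=[
    [[-0.003,0.0227,0],[-0.001,-0.0047,0],1],
    [[-0.002,0.0227,0],[-0.001,0,0],1],
    [[-0.002,0.0227,0],[-0.001,0,0],1],
    [[-0.001,0.0227,0],[-0.001,0,0],1],
    [[0,0,0],[0,0,0],1],
  ],
)

```text
t: 15.05
ee_pos: [0.4953, -0.2118, 0.1389]
tool_rot: [0.537, 1.52, -0.532]
contact_force: [0.2, -0.4, -2.0]
width: 0.0166
```

```bash
python3 - <<'E'
from dk import *
np.set_printoptions(precision=4,suppress=True)
s=ctrl.observe();print('hook dock',hook(s))
plan([*tcp_for(.187,.0,-38.4),.142],axang=-38.4,step=.025)
p=ctrl.capture('scene');save(p,'s12')
i=cv2.imread('pics/s12.png');cv2.imwrite('pics/s12c.png',cv2.resize(i[150:380,180:460],None,fx=2.6,fy=2.6,interpolation=2))
E
```

```text
hook dock (array([ 0.1188, -0.0589,  0.1591]), array([ 0.1184, -0.0586,  0.1206]))
t 15.05 pos [ 0.4953 -0.2118  0.1389] az -39.03 turn 0.63 D [0.0626 0.0651 0.0031] tilt [-0.0134  0.0083 -0.9999] F [ 0.2 -0.4 -2. ] w 0.0166 q6 0.13
[[-0.0008, 0.0225, 0.0019], [-0.0027, -0.0157, 0.002]]
[[-0.0008, 0.0225, 0.002], [-0.0028, 0.0, 0.0]]
[[-0.0008, 0.0225, 0.002], [-0.0028, 0.0, 0.0]]
[[-0.0008, 0.0225, 0.0021], [-0.0028, 0.0, 0.0]]
```

View pics/s12c.png

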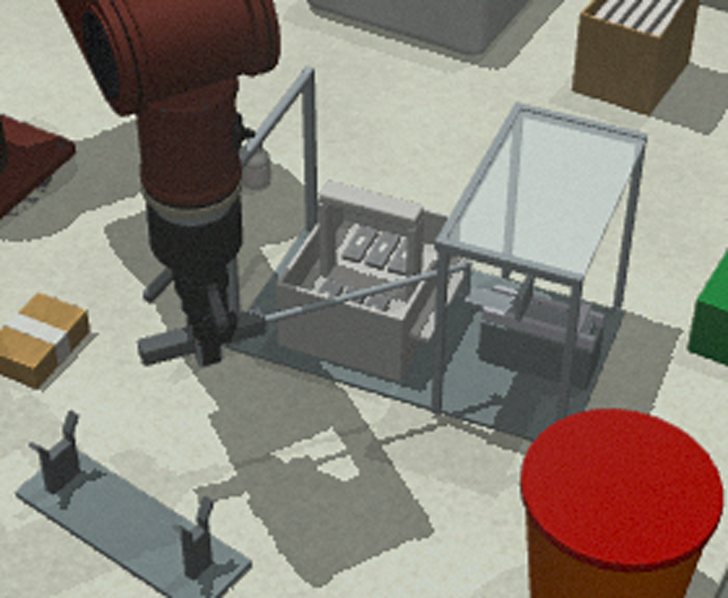

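Call:
move_arm(
  moves=[
    [[-0.002,0.0225,0.002],[-0.003,-0.0157,0.002],1],
    [[-0.002,0.0225,0.002],[-0.003,0,0],1],
    [[-0.001,0.0225,0.002],[-0.003,0,0],1],
    [[-0.001,0.0225,0.002],[-0.003,0,0],1],
    [[0,0,0],[0,0,0],1],
  ],
)

```text
t: 15.72
ee_pos: [0.5545, -0.1486, 0.1406]
tool_rot: [0.528, 1.513, -0.531]
contact_force: [-0.6, -1.4, -2.1]
width: 0.0163
```

```bash
python3 - <<'E'
from dk import *
np.set_printoptions(precision=4,suppress=True)
s=ctrl.observe();print('hook dock',hook(s))
plan([*tcp_for(.187,.0,-38.4),.142],axang=-38.4,step=.025)
for n in ['scene','top']:
    p=ctrl.capture(n);save(p,n+'13');np.savez(n+'13.npz',**p)
i=cv2.imread('pics/scene13.png');cv2.imwrite('pics/s13c.png',cv2.resize(i[200:320,300:440],None,fx=4.8,fy=4.8,interpolation=2))
i=cv2.imread('pics/top13.png');cv2.imwrite('pics/t13c.png',cv2.resize(i[120:270,240:400],None,fx=4,fy=4,interpolation=2))
E
```

```text
hook dock (array([ 0.1839, -0.002 ,  0.1602]), array([ 0.1836, -0.0019,  0.1217]))
t 15.725 pos [ 0.5545 -0.1486  0.1406] az -38.74 turn 0.34 D [0.0034 0.002  0.0014] tilt [-0.0083  0.0008 -1.    ] F [-0.6 -1.4 -2.1] w 0.0163 q6 0.28
[[-0.0014, 0.0037, 0.0014], [-0.0059, -0.007, 0.0045]]
```

View pics/s13c.png

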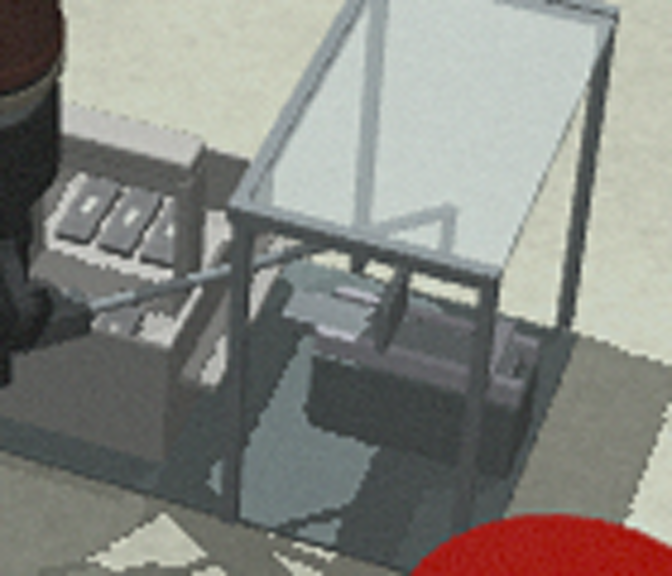

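View pics/t13c.png

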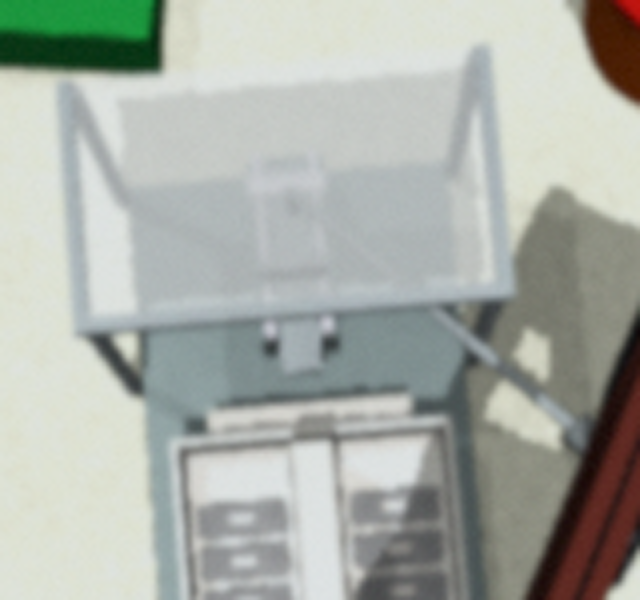

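Call:
move_arm(
  moves=[
    [[0.013,0.002,0.001],[-0.003,-0.007,0.0045],1],
    [[0.015,0,0],[0,0,0],1],
    [[0,0,0],[0,0,0],1],
  ],
)

```text
t: 16.2
ee_pos: [0.5538, -0.1495, 0.1093]
tool_rot: [0.528, 1.508, -0.53]
contact_force: [-0.5, -0.3, -2.1]
width: 0.0167
```

```bash
python3 - <<'E'
from dk import *
np.set_printoptions(precision=4,suppress=True)
s=ctrl.observe();print('hook dock',hook(s))
plan([*tcp_for(.186,.0,-38.4),.0965],axang=-38.4,step=.025)
E
```

```text
hook dock (array([ 0.1829, -0.0027,  0.1296]), array([ 0.1828, -0.0026,  0.0911]))
t 16.2 pos [ 0.5538 -0.1495  0.1093] az -38.71 turn 0.31 D [ 0.0031  0.0028 -0.0128] tilt [-0.0025 -0.     -1.    ] F [-0.5 -0.3 -2.1] w 0.0167 q6 0.28
[[0.0128, 0.0041, 0.0007], [-0.0055, -0.0019, 0.0015]]
```

Call:
move_arm(
  moves=[
    [[0.014,0.003,0.0005],[-0.005,-0.002,0.0015],1],
    [[0,0,0],[0,0,0],1],
  ],
)

```text
t: 16.45
ee_pos: [0.5558, -0.1475, 0.0939]
tool_rot: [0.525, 1.507, -0.525]
contact_force: [-0.2, -0.0, -1.1]
width: 0.0165
```

```bash
python3 - <<'E'
from dk import *
np.set_printoptions(precision=4,suppress=True)
s=ctrl.observe();print('hook dock',hook(s))
plan([*tcp_for(.186,.0,-38.4),.0965],axang=-38.4,step=.025)
M=R.from_rotvec(s['tool_rot']).as_matrix()
for nm,mm in [('first',-.011),('pull',-.012)]: print('dock -x 12mm in tool',M.T@np.r_[Rm@np.array([-.012,0]),0])
p=ctrl.capture('scene');save(p,'s14')
i=cv2.imread('pics/s14.png');cv2.imwrite('pics/s14c.png',cv2.resize(i[200:320,300:440],None,fx=4.8,fy=4.8,interpolation=2))
E
```

```text
hook dock (array([ 0.1842, -0.    ,  0.1146]), array([ 0.1842, -0.    ,  0.0761]))
t 16.45 pos [ 0.5558 -0.1475  0.0939] az -38.44 turn 0.04 D [0.0011 0.0007 0.0026] tilt [-0.0005  0.0003 -1.    ] F [-0.2 -0.  -1.1] w 0.0165 q6 0.27
[[-0.0026, 0.0013, 0.0004], [-0.0006, -0.0006, 0.0001]]
dock -x 12mm in tool [ 0.     -0.0085 -0.0085]
dock -x 12mm in tool [ 0.     -0.0085 -0.0085]
```

View pics/s14c.png

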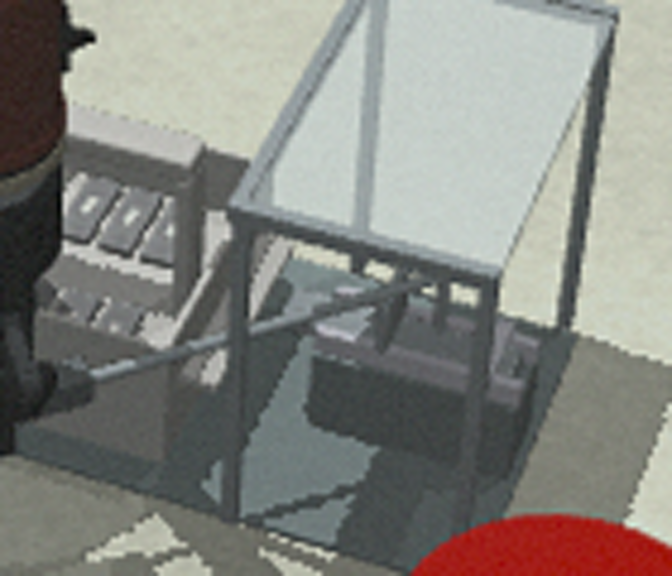

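Call:
move_arm(
  moves=[
    [[0,-0.006,-0.006],[0,0,0],1],
    [[0,-0.006,-0.006],[0,0,0],1],
    [[0,-0.005,-0.005],[0,0,0],1],
    [[0,-0.004,-0.004],[0,0,0],1],
  ],
)

```text
t: 17.0
ee_pos: [0.527, -0.1514, 0.0965]
tool_rot: [0.526, 1.501, -0.524]
contact_force: [3.2, 1.5, -2.6]
width: 0.0165
```

```bash
python3 - <<'E'
from dk import *
np.set_printoptions(precision=4,suppress=True)
s=ctrl.observe();print('hook dock',hook(s))
plan([*tcp_for(.136,.0,-38.4),.0945],axang=-38.4,step=.008)
E
```

```text
hook dock (array([ 0.1551, -0.0006,  0.1179]), array([ 0.1554, -0.0007,  0.0794]))
t 17.0 pos [ 0.527  -0.1514  0.0965] az -38.47 turn 0.07 D [-0.0198 -0.0011 -0.002 ] tilt [ 0.0056 -0.0009 -1.    ] F [ 3.2  1.5 -2.6] w 0.0165 q6 0.25
[[0.0006, -0.0044, -0.0049], [-0.0004, 0.0049, -0.0028]]
[[0.0007, -0.0044, -0.0049], [-0.0004, 0.0, 0.0]]
[[0.0007, -0.0044, -0.0049], [-0.0004, 0.0, 0.0]]
```

Call:
move_arm(
  moves=[
    [[0.0015,-0.0045,-0.005],[0,0.005,-0.003],1],
    [[0.001,-0.0045,-0.005],[0,0,0],1],
    [[0,-0.004,-0.004],[0,0,0],1],
  ],
)

```text
t: 17.38
ee_pos: [0.5079, -0.1532, 0.0949]
tool_rot: [0.527, 1.503, -0.526]
contact_force: [3.5, 1.0, -1.1]
width: 0.0164
```

```bash
python3 - <<'E'
from dk import *
np.set_printoptions(precision=4,suppress=True)
s=ctrl.observe();print('hook dock',hook(s))
plan([*tcp_for(.135,.0,-38.4),.0945],axang=-38.4,step=.008)
E
```

```text
hook dock (array([ 0.1362, -0.0004,  0.1159]), array([ 0.1363, -0.0005,  0.0774]))
t 17.375 pos [ 0.5079 -0.1532  0.0949] az -38.53 turn 0.13 D [-0.0017  0.0006 -0.0004] tilt [ 0.0028 -0.0005 -1.    ] F [ 3.5  1.  -1.1] w 0.0164 q6 0.23
[[0.0004, -0.0006, -0.0016], [-0.0023, 0.0025, -0.0013]]
```

Call:
move_arm(
  moves=[
    [[0,-0.0025,-0.003],[0,0,0],1],
    [[0,-0.002,-0.002],[0,0,0],1],
    [[0,0,0],[0,0,0],1],
  ],
)

```text
t: 17.75
ee_pos: [0.5038, -0.1517, 0.0957]
tool_rot: [0.533, 1.496, -0.523]
contact_force: [3.0, -1.6, -2.9]
width: 0.0162
```

```bash
python3 - <<'E'
from dk import *
np.set_printoptions(precision=4,suppress=True)
s=ctrl.observe();print('hook dock',hook(s))
plan([*tcp_for(.135,.0,-38.4),.0945],axang=-38.4,step=.008)
E
```

```text
hook dock (array([0.1327, 0.0009, 0.1187]), array([0.1331, 0.001 , 0.0802]))
t 17.75 pos [ 0.5038 -0.1517  0.0957] az -38.72 turn 0.32 D [ 0.0025 -0.0009 -0.0012] tilt [ 0.011   0.0029 -0.9999] F [ 3.  -1.6 -2.9] w 0.0162 q6 0.22
[[0.0013, 0.0008, 0.0025], [-0.0055, 0.0068, -0.0091]]
```

```bash
python3 - <<'E'
from dk import *
np.set_printoptions(precision=4,suppress=True)
for n in ['scene','top']:
    p=ctrl.capture(n);save(p,n+'15');np.savez(n+'15.npz',**p)
    for t,z in [('tab',.084)]:
        for q in ctrl.place_of(t,p)[:2]:
            w_=wz(p,q['uv'],z);print(n,q['uv'],q['p'],Rm.T@(w_[:2]-O))
i=cv2.imread('pics/scene15.png');cv2.imwrite('pics/s15c.png',cv2.resize(i[200:320,300:440],None,fx=4.8,fy=4.8,interpolation=2))
i=cv2.imread('pics/top15.png');cv2.imwrite('pics/t15c.png',cv2.resize(i[120:270,240:400],None,fx=4,fy=4,interpolation=2))
print(ctrl.observe()['contact_force'])
E
```

```text
scene [369.5, 263.1] 0.65 [ 0.132  -0.0107]
top [314.6, 199.2] 0.53 [ 0.1313 -0.0019]
[ 5.3059  1.3427 -3.1051]
```

View pics/s15c.png

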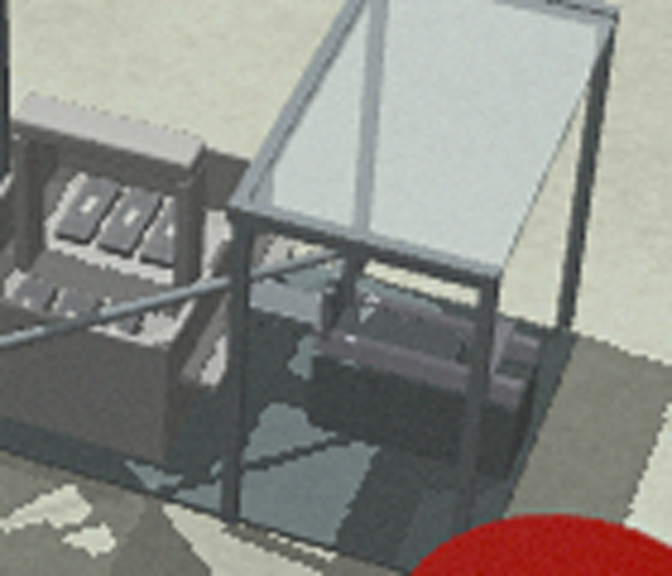

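View pics/t15c.png

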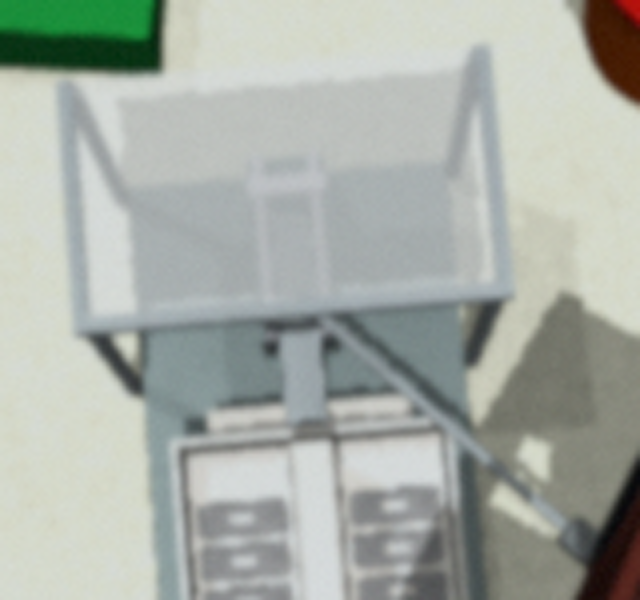

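```bash
python3 - <<'E'
from dk import *
np.set_printoptions(precision=4,suppress=True)
for f in ['top0','top15','scene15','scene0']:
    p=dict(np.load(f+'.npz'));C=cloud(p);Oo=np.array([.5274,.0264]) if 'top' in f else np.array([.526,.0268])
    d=(C[...,:2]-Oo)@Rm;Z=C[...,2]
    m=(abs(d[...,1])<.010)&(abs(Z-.068)<.005)&(d[...,0]>.066)&(d[...,0]<.13)
    print(f,m.sum(),np.percentile(d[m][:,0],[0,2,10]) if m.any() else '', np.median(Z[m]))
    m=(abs(d[...,1])<.009)&(d[...,0]>.066)&(d[...,0]<.13)&(Z<.15)
    o=np.argsort(d[m][:,0]);print(np.c_[d[m][o,0],Z[m][o]][::max(1,len(o)//14)].round(3).tolist())
E
```

```text
top0 97 [0.1029 0.1032 0.1054] 0.06738272977179083
[[0.071, 0.005], [0.076, 0.003], [0.081, 0.005], [0.085, 0.003], [0.091, 0.005], [0.096, 0.005], [0.101, 0.007], [0.104, 0.065], [0.107, 0.004], [0.109, 0.006], [0.111, 0.064], [0.115, 0.068], [0.12, 0.069], [0.124, 0.069], [0.128, 0.065]]
top15 200 [0.073  0.0734 0.0782] 0.06740149228887715
[[0.066, 0.091], [0.074, 0.064], [0.078, 0.064], [0.083, 0.067], [0.088, 0.065], [0.092, 0.065], [0.096, 0.07], [0.101, 0.067], [0.106, 0.068], [0.111, 0.065], [0.115, 0.069], [0.12, 0.069], [0.125, 0.067], [0.127, 0.081], [0.128, 0.078]]
scene15 81 [0.066  0.0783 0.0853] 0.06853331422118925
[[0.066, 0.071], [0.068, 0.058], [0.083, 0.009], [0.086, 0.008], [0.089, 0.069], [0.093, 0.01], [0.095, 0.069], [0.098, 0.005], [0.1, 0.067], [0.104, 0.011], [0.107, 0.003], [0.109, 0.067], [0.112, 0.006], [0.115, 0.069], [0.118, 0.06]]
scene0 55 [0.1037 0.1044 0.1059] 0.0677440223731538
[[0.066, 0.007], [0.08, 0.008], [0.086, 0.003], [0.091, 0.007], [0.096, 0.009], [0.101, 0.062], [0.105, 0.064], [0.108, 0.067], [0.11, 0.068], [0.112, 0.006], [0.115, 0.007], [0.118, 0.013], [0.121, 0.067], [0.125, 0.068]]
```

Call:
move_arm(
  moves=[
    [[0.001,-0.003,-0.003],[-0.004,0.006,-0.009],1],
    [[0,-0.003,-0.003],[0,0,0],1],
  ],
)

```text
t: 18.2
ee_pos: [0.501, -0.1499, 0.096]
tool_rot: [0.536, 1.494, -0.521]
contact_force: [16.6, 11.4, -5.8]
width: 0.0164
```

```bash
python3 - <<'E'
from dk import *
np.set_printoptions(precision=4,suppress=True)
s=ctrl.observe();print('hook dock',hook(s))
plan([*tcp_for(.148,.0,-38.4),.0945],axang=-38.4,step=.008)
E
```

```text
hook dock (array([0.1302, 0.0028, 0.1198]), array([0.1308, 0.003 , 0.0813]))
t 18.2 pos [ 0.501  -0.1499  0.096 ] az -38.77 turn 0.37 D [ 0.0182 -0.0012 -0.0015] tilt [ 0.0138  0.005  -0.9999] F [16.6 11.4 -5.8] w 0.0164 q6 0.22
[[0.0006, 0.0035, 0.005], [-0.0021, 0.0076, -0.0126]]
[[0.0005, 0.0035, 0.005], [-0.0022, 0.0, 0.0]]
[[0.0005, 0.0034, 0.005], [-0.0022, 0.0, 0.0]]
```

Call:
move_arm(
  moves=[
    [[0,0.005,0.006],[0,0.005,-0.008],1],
    [[0,0.005,0.005],[0,0.002,-0.004],1],
    [[0,0.003,0.003],[0,0,0],1],
    [[0,0,0],[0,0,0],1],
  ],
)

```text
t: 18.7
ee_pos: [0.5187, -0.1487, 0.0952]
tool_rot: [0.526, 1.51, -0.53]
contact_force: [0.5, -0.2, -1.4]
width: 0.0163
```

```bash
python3 - <<'E'
from dk import *
np.set_printoptions(precision=4,suppress=True)
s=ctrl.observe();print('hook dock',hook(s))
plan([*tcp_for(.150,.0,-38.4),.144],axang=-38.4,step=.025)
E
```

```text
hook dock (array([0.1479, 0.0025, 0.1149]), array([0.1477, 0.0025, 0.0764]))
t 18.7 pos [ 0.5187 -0.1487  0.0952] az -38.62 turn 0.22 D [ 0.0024 -0.0022  0.0488] tilt [-0.0051 -0.0008 -1.    ] F [ 0.5 -0.2 -1.4] w 0.0163 q6 0.25
[[-0.0244, -0.0002, 0.0015], [-0.0019, -0.0035, 0.0038]]
[[-0.0244, -0.0001, 0.0016], [-0.002, 0.0, 0.0]]
```

Call:
move_arm(
  moves=[
    [[-0.0244,0,0.0015],[-0.002,-0.0035,0.004],1],
    [[-0.0244,0,0.0015],[-0.002,0,0],1],
    [[0,0,0],[0,0,0],1],
  ],
)

```text
t: 19.08
ee_pos: [0.5194, -0.1505, 0.1433]
tool_rot: [0.524, 1.511, -0.525]
contact_force: [-0.2, 0.1, -1.8]
width: 0.017
```

```bash
python3 - <<'E'
from dk import *
np.set_printoptions(precision=4,suppress=True)
s=ctrl.observe();print('hook dock',hook(s))
plan([*tcp_for(.020,-.127,-38.4),.150],axang=-38.4,step=.025)
E
```

```text
hook dock (array([0.1475, 0.0014, 0.1636]), array([0.1474, 0.0014, 0.1251]))
t 19.075 pos [ 0.5194 -0.1505  0.1433] az -38.37 turn -0.03 D [-0.1128 -0.1415  0.0067] tilt [-0.0043  0.0012 -1.    ] F [-0.2  0.1 -1.8] w 0.017 q6 0.24
[[-0.0008, -0.0226, -0.0001], [0.0001, -0.0041, 0.0017]]
[[-0.0008, -0.0226, -0.0001], [0.0001, 0.0, 0.0]]
[[-0.0008, -0.0226, -0.0001], [0.0001, 0.0, 0.0]]
[[-0.0008, -0.0226, -0.0001], [0.0001, 0.0, 0.0]]
[[-0.0008, -0.0226, -0.0001], [0.0001, 0.0, 0.0]]
[[-0.0008, -0.0226, -0.0001], [0.0001, 0.0, 0.0]]
[[-0.0008, -0.0226, -0.0001], [0.0001, 0.0, 0.0]]
[[-0.0008, -0.0226, -0.0001], [0.0001, 0.0, 0.0]]
```

Call:
move_arm(
  moves=[
    [[-0.002,-0.0226,0],[0,-0.004,0.002],1],
    [[-0.001,-0.0226,0],[0,0,0],1],
    [[-0.001,-0.0226,0],[0,0,0],1],
    [[-0.001,-0.0226,0],[0,0,0],1],
    [[-0.001,-0.0226,0],[0,0,0],1],
    [[-0.001,-0.0226,0],[0,0,0],1],
    [[-0.001,-0.0226,0],[0,0,0],1],
    [[0,0,0],[0,0,0],1],
  ],
)

```text
t: 20.08
ee_pos: [0.4117, -0.2746, 0.1403]
tool_rot: [0.527, 1.522, -0.522]
contact_force: [1.7, 0.2, -1.6]
width: 0.0164
```

```bash
python3 - <<'E'
from dk import *
np.set_printoptions(precision=4,suppress=True)
s=ctrl.observe();print('hook dock',hook(s))
plan([.4436,-.3115,.144],axang=-97.6,turn=9.3)
E
```

```text
hook dock (array([ 0.0264, -0.1095,  0.1606]), array([ 0.0259, -0.1091,  0.1221]))
t 20.075 pos [ 0.4117 -0.2746  0.1403] az -38.31 turn -59.29 D [ 0.0319 -0.0369  0.0037] tilt [-0.0131  0.0082 -0.9999] F [ 1.7  0.2 -1.6] w 0.0164 q6 -0.08
[[-0.0006, -0.0013, 0.0068], [0.1478, -0.0152, 0.0028]]
[[-0.0005, -0.0003, 0.007], [0.1478, 0.0, 0.0]]
[[-0.0005, 0.0007, 0.0069], [0.1478, 0.0, 0.0]]
[[-0.0005, 0.0017, 0.0067], [0.1478, 0.0, 0.0]]
[[-0.0005, 0.0027, 0.0064], [0.1478, 0.0, 0.0]]
[[-0.0005, 0.0036, 0.0059], [0.1478, 0.0, 0.0]]
[[-0.0005, 0.0045, 0.0053], [0.1478, 0.0, 0.0]]
```

Call:
move_arm(
  moves=[
    [[-0.001,-0.0013,0.0068],[0.148,-0.0152,0.003],1],
    [[-0.001,0,0.007],[0.148,0,0],1],
    [[-0.001,0.0007,0.007],[0.148,0,0],1],
    [[-0.001,0.0017,0.0067],[0.148,0,0],1],
    [[-0.001,0.0027,0.0064],[0.148,0,0],1],
    [[-0.001,0.0036,0.006],[0.148,0,0],1],
    [[-0.001,0.0045,0.0053],[0.148,0,0],1],
    [[0,0,0],[0,0,0],1],
  ],
)

```text
t: 21.08
ee_pos: [0.4434, -0.3042, 0.1383]
tool_rot: [1.333, 1.141, -1.331]
contact_force: [-0.6, -0.1, -2.5]
width: 0.0162
```

```bash
python3 - <<'E'
from dk import *
np.set_printoptions(precision=4,suppress=True)
plan([.4436,-.3115,.120],axang=-97.6,turn=9.3)
p=ctrl.capture('wrist');save(p,'w16')
E
```

```text
t 21.075 pos [ 0.4434 -0.3042  0.1383] az -99.41 turn 1.81 D [ 0.0002 -0.0073 -0.0183] tilt [-0.0075  0.0112 -0.9999] F [-0.6 -0.1 -2.5] w 0.0162 q6 0.98
[[0.0182, 0.0016, 0.0074], [-0.0316, -0.01, 0.009]]
```

View pics/w16.png

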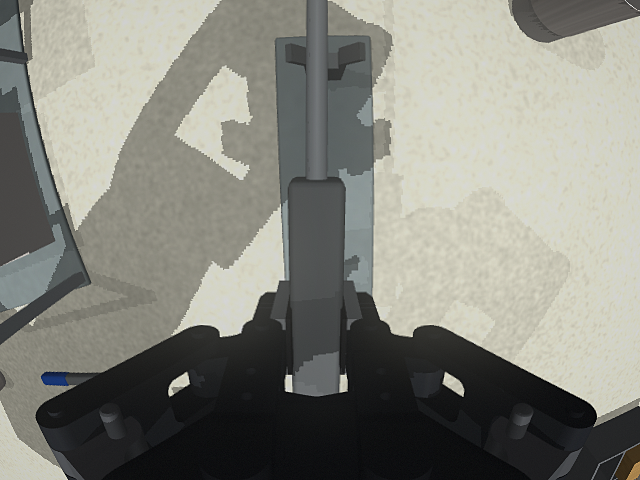

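Call:
move_arm(
  moves=[
    [[0.014,0.0016,0.0074],[-0.032,-0.01,0.009],1],
    [[0,0,0],[0,0,0],1],
  ],
)

```text
t: 21.38
ee_pos: [0.443, -0.3097, 0.1228]
tool_rot: [1.3, 1.151, -1.3]
contact_force: [0.1, 0.5, -1.8]
width: 0.0165
```

```bash
python3 - <<'E'
from dk import *
plan([.4436,-.3115,.085],axang=-97.6,turn=9.3,step=.02)
E
```

```text
t 21.375 pos [ 0.443  -0.3097  0.1228] az -97.08 turn -0.52 D [ 0.0006 -0.0018 -0.0378] tilt [-0.0016  0.002  -1.    ] F [ 0.1  0.5 -1.8] w 0.0165 q6 0.94
[[0.0189, 0.0004, 0.0009], [0.0045, -0.0018, 0.0019]]
[[0.0189, 0.0004, 0.0008], [0.0045, 0.0, 0.0]]
```

Call:
move_arm(
  moves=[
    [[0.019,0,0.001],[0.0045,-0.002,0.002],1],
    [[0.015,-0.001,0.001],[0.0045,0,0],1],
    [[0,0,0],[0,0,0],1],
  ],
)

```text
t: 21.75
ee_pos: [0.4421, -0.3107, 0.0888]
tool_rot: [1.305, 1.145, -1.304]
contact_force: [-0.5, -0.4, -1.5]
width: 0.0167
```

```bash
python3 - <<'E'
from dk import *
plan([.4436,-.3115,.06],axang=-97.6,turn=9.3,step=.015)
p=ctrl.capture('wrist');save(p,'w17')
E
```

```text
t 21.75 pos [ 0.4421 -0.3107  0.0888] az -97.45 turn -0.15 D [ 0.0015 -0.0008 -0.0288] tilt [ 6.e-04  1.e-04 -1.e+00] F [-0.5 -0.4 -1.5] w 0.0167 q6 0.94
[[0.0144, 0.0008, 0.0003], [0.0013, -0.0002, -0.0006]]
[[0.0144, 0.0008, 0.0003], [0.0013, 0.0, 0.0]]
```

View pics/w17.png

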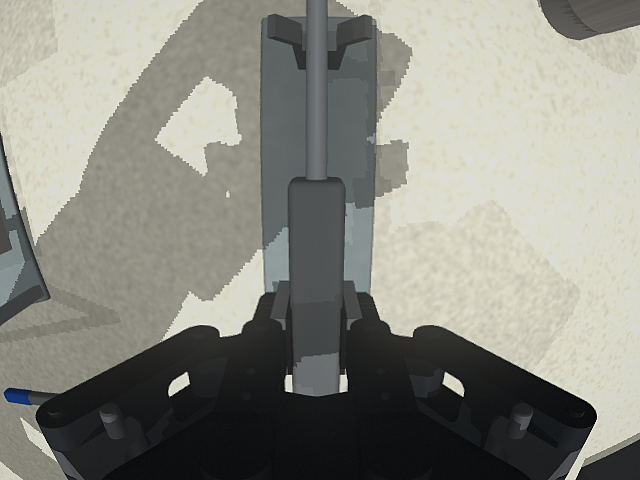

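Shaft (u≈317) is centred over the notched support (u≈320, row 45). Lower.

Call:
move_arm(
  moves=[
    [[0.0144,0,0.0003],[0.0013,0,0],1],
    [[0.0144,0,0.0003],[0.0013,0,0],1],
    [[0,0,0],[0,0,0],1],
  ],
)

```text
t: 22.18
ee_pos: [0.4432, -0.3123, 0.06]
tool_rot: [1.306, 1.14, -1.305]
contact_force: [-0.2, 0.0, -1.6]
width: 0.0164
```

```bash
python3 - <<'E'
from dk import *
plan([.4436,-.3115,.0405],axang=-97.6,turn=9.3,step=.012)
E
```

```text
t 22.175 pos [ 0.4432 -0.3123  0.06  ] az -97.59 turn -0.01 D [ 0.0004  0.0008 -0.0195] tilt [ 0.0029 -0.002  -1.    ] F [-0.2  0.  -1.6] w 0.0164 q6 0.94
[[0.0098, 0.0001, -0.0004], [0.0001, 0.0015, -0.0032]]
[[0.0098, 0.0001, -0.0004], [0.0001, 0.0, 0.0]]
```

Call:
move_arm(
  moves=[
    [[0.0098,0,-0.0004],[0,0.0015,-0.003],1],
    [[0.008,0,-0.0004],[0,0.001,-0.001],1],
    [[0,0,0],[0,0,0],1],
  ],
)

```text
t: 22.55
ee_pos: [0.4435, -0.3115, 0.041]
tool_rot: [1.307, 1.145, -1.306]
contact_force: [0.4, 1.1, -0.9]
width: 0.0165
```

```bash
python3 - <<'E'
from dk import *
plan([.4436,-.3115,.0395],axang=-97.6,turn=9.3,step=.012)
E
```

```text
t 22.55 pos [ 0.4435 -0.3115  0.041 ] az -97.59 turn -0.01 D [ 0.0001  0.     -0.0015] tilt [-0.001   0.0013 -1.    ] F [ 0.4  1.1 -0.9] w 0.0165 q6 0.94
[[0.0015, 0.0001, -0.0], [0.0002, -0.0012, 0.0011]]
```

Down another 1.5 mm, then open gently and lift clear.

Call:
move_arm(
  moves=[
    [[0.0015,0,0],[0,0,0],1],
    [[0,0,0],[0,0,0],0.5],
    [[0,0,0],[0,0,0],0],
    [[0,0,0],[0,0,0],-1],
    [[0,0,0],[0,0,0],-1],
    [[0,0,0],[0,0,0],-1],
    [[-0.04,0,0],[0,0,0],-1],
    [[-0.05,0,0],[0,0,0],-1],
    [[-0.05,0,0],[0,0,0],-1],
    [[0,0,0],[0,0,0],-1],
  ],
)

```text
t: 23.8
ee_pos: [0.444, -0.3122, 0.1846]
tool_rot: [1.307, 1.143, -1.306]
contact_force: [0.3, 0.2, -0.6]
width: 0.0854
```

```bash
python3 - <<'E'
from h import *
np.set_printoptions(precision=4,suppress=True)
s=ctrl.observe();p=ctrl.capture('wrist');save(p,'w18');T,W=wcloud(p,s);np.savez('w18.npz',T=T,W=W,ok=p['depth']>0)
for n in ['scene','top']:
    p=ctrl.capture(n);save(p,n+'18');np.savez(n+'18.npz',**p)
plan([.44,-.31,.2])
E
python3 rm.py w18
```

```text
t 23.95 pos [ 0.4412 -0.3095  0.1785] az -97.61 turn 0.0 D [-0.0012 -0.0005  0.0215] tilt [-0.0073  0.0075 -0.9999] F [-0.2 -0.3 -0.3] w 0.0855 q6 0.95
[[-0.0215, -0.0013, 0.0005], [0.0, -0.0064, 0.0082]]
handle 3799 [ 0.4424 -0.3108  0.0685] (array([ 458.5, -314.4]), array([ 39.9, 142.1]), 81.37) zmed 0.06857901322510197
line [ 0.9906 -0.1371  0.4584 -0.313 ] -7.878423
shaft 1390 [ 0.9911 -0.1327  0.5625 -0.3272] -7.628462
base 13220 (array([ 475.8, -315.6]), array([ 70.8, 219.4]), 82.3)
```

View pics/w18.png

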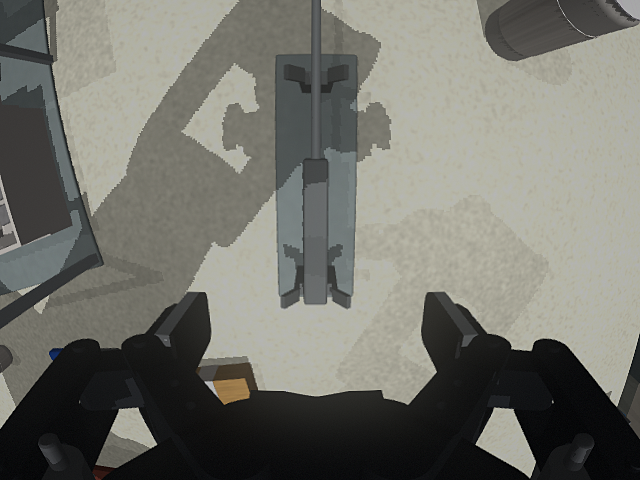

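View pics/scene18.png

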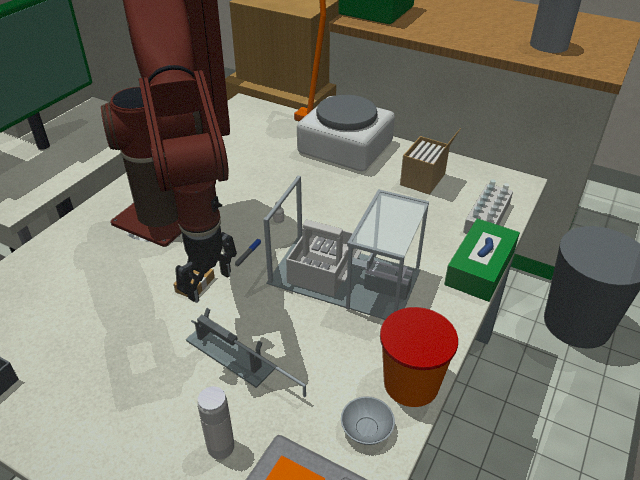

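View pics/top18.png

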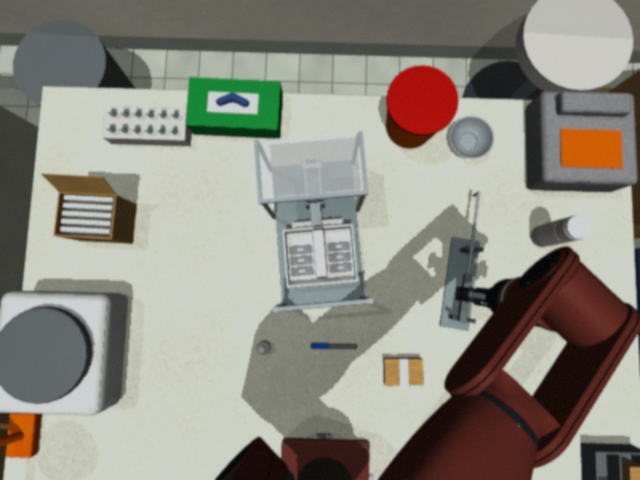

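```bash
python3 - <<'E'
from dk import *
p=dict(np.load('top18.npz'));C=cloud(p);Oo=np.array([.5274,.0264])
d=(C[...,:2]-Oo)@Rm;Z=C[...,2]
m=(abs(d[...,1])<.010)&(abs(Z-.068)<.005)&(d[...,0]>.066)&(d[...,0]<.13);print('bolt front',np.percentile(d[m][:,0],[0,2,5]))
m=(abs(Z-.09)<.004)&(abs(d[...,0])<.09)&(abs(d[...,1])<.1);q=np.c_[d[m],Z[m]];print('tray walls',rect(q),np.median(Z[m]))
m=(abs(Z-.155)<.006)&(abs(d[...,0])<.07)&(abs(d[...,1])<.03);q=np.c_[d[m],Z[m]];print('bar',rect(q),np.median(Z[m]))
E
```

```text
bolt front [0.07307064 0.07333599 0.07541163]
tray walls (array([ 1.9, -1.8]), array([160. , 130.2]), 89.85) 0.08921164203953214
bar (array([ 1.6, -1.8]), array([99.4, 23.9]), 0.04) 0.15410543229942142
```

```bash
python3 -c "
from rig import ctrl
print(ctrl.hand_in())"
```

```text
the job is handed in; nothing more can be done
None
```

The job is handed in. I seated the tray in the dock and released it, pulled the bolt home with the hooked rod, and laid the rod back in its rest. It took about 24 s of the 72 s allowed, and `hand_in` reported no verdict.

What the last checks showed:

- **Tray:** it sits level, with wall tops at about 89–90 mm (90 expected). It is about 1.9 mm off in x and 1.8 mm off in y by the top camera, inside the 4 mm limit, and turned less than 0.2°.
- **Bolt:** its front end measures about 73 mm in the dock frame, which is fully home. At the end of the pull the force rose from about 3 N to about 20 N, so it was on its stop. The hook alone drew it, with the arm and gripper staying outside the canopy.
- **Rod:** it lies in both notches, hook down. The handle height matches the start, the handle line is within about half a degree, and the gripper is open and clear of it.
- **Other things on the desk:** nothing looked moved in the last pictures. I compared those by eye and did not measure them.

The scene and top cameras put the dock about 1 mm apart. No check failed.

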